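Re-clamp and load test blocks, drilled faces exposed

ROBOT

A 6-joint arm with a two-finger parallel gripper is mounted at the origin on a cart in front of the work surface, level with it; the furniture and walls round the work are solid. World frame = base frame: x ahead of the robot, y to its left, z up, the work surface at z = 0. Lengths are in mm, angles in rad, forces in N, time in s.
With the tool pointing down it reaches from about 400 to 925 mm from the base axis. Payload 12.5 kg.
Tool frame: the origin (TCP) lies at the centre of the arm's flange, where the gripper is bolted on; the fingertips stand 190 mm ahead of it and the grasp point (between the pads) lies 171 mm ahead of it; z points along the fingers, y is the direction in which the jaws open and shut (so a half turn about z gives the same grasp; the last joint's range is limited). The gripper opens to 95 mm and grips with 3 to 60 N. Pads are 20 mm wide; open, the fingers measure 119 mm over their backs; the gripper's body (75 mm by 180 mm) begins 59 mm behind the grasp point.
Start: joints at [1.218, 0.491, 1.559, -0, 1.092, -0.106], TCP at [152.665, 606.068, 404.761] pointing down, gripper open.
Joint ranges: [-3.1, 3.1], [-0.84, 2.19], [0.05, 2.79], [-1.13, 4.28], [0.06, 2.93], [-2.69, 2.69]. Speed limits (rad/s): [2.22, 2.22, 2.79, 3.14, 3.14, 3.14].

INTERFACE

Orientations are given as [roll, pitch, yaw] about the fixed x, y, z axes, in that order (R = Rz(yaw) Ry(pitch) Rx(roll)).
In Python, from cell import env, optics gives the robot as it stands.
- The arm moves only by the tool apply_moves, never from a script. Its argument "commands" is a list of rows, each a list of 7 numbers: the turn, a rotation vector about the tool's x, y, z in degrees, then the shift along the tool's x, y, z in m, then the finger opening in m, from 0 to 0.0951. A call has 1 to 5 rows; each row shifts and turns the commanded pose from where the row before left it, along the tool's axes as they then stand; what a row does not reach is not made up. A row lasts 1/12 s, in which the tool goes at most 41.7 mm and 7.16 degrees, less where a joint would pass 70% of its speed; a pose out of reach is approached as far as the arm can. A call with a gripper value outside its range is refused whole. The fingers move at their own pace and stop on an object; the grip force is fixed at half the most. Time passes only in rows, so rows that do not move let the fingers close. It gives the time, the measured TCP pose, the force and the opening at its end, in the units of the state.
- env.state(): the state, without advancing time (a new reading comes with each control period).
- optics.read_camera(name): name is "scene" or "top" or "wrist"; returns a dict with "color" (480x640x3 uint8, red, green, blue), "fx", "fy", "cx", "cy" (pixels), "eye" and "rotation" of the camera in the world; the wrist camera has in their place "T_tool_cam" (4x4, takes a point from camera to tool coordinates, whose origin is the TCP and whose axes are the flange's). Camera axes: x right, y up, looking along -z (the intrinsics and any distortion apply to the point x, -y, -z); pixel columns grow to the right and rows downward; lengths in mm; the calibration is good to about 2 mm. The wrist camera is an equidistant fisheye: a pixel r from the principal point sees the ray r / f radians off the axis. A picture is of the moment at which its call begins: read the wrist's pose just before it. There is no depth.
- env.job_done(): hands the job in, once; it reports no verdict.
The state is a dict: "t": time; "joints": joint angles; "qvel": joint speeds; "tau": joint torques, N m; "eef_pos": TCP position; "tcp_rot": TCP orientation; "ft_force": force on the tool from outside, world axes, zero at the start; "moment": the same for the moment, N m; "opening": opening from 0.0 (shut) to 1.0 (fully open).
Only numpy, scipy, OpenCV 4.12 (cv2) and the standard library are available. Lean on these libraries where they do the work, as an engineer would, in place of code of your own. Each camera call takes 0.05 s, during which the arm holds its last target. There are 200 camera calls.

TASK

Draw the lock slide level and straight, without forcing it, right out of its tight guide in the clamping fixture, and lay it flat in the shallow tray, fin up. Slide the fixture's jaw open, stand every steel test block, any in the fixture and those waiting on the worktop, upright on the bed between the jaws, turned so that the drilled broad faces look along the jaws instead of lying against them, and slide the jaw up again until it is snug against them. Leave the petri dish and the sample jar where they are.

Things in the scene. Friction and masses are not known exactly. Their poses are not given: they have to be found in the camera images.
- fixture: low fixed metal clamping fixture, 134 x 180 mm, right of the microscope. Origin: on the worktop under it; x from the sliding jaw to the fixed jaw (roughly away from the robot), y left along the jaws, z up. Bed top at z = 12 mm. Far jaw fixed, clamping face at x = +52 mm; both jaws reach from y -88 to +88 mm, tops at z = 30 mm
- guide (a point): centre of the tunnel that guides the lock slide, at fixture (-41, -50, 19) mm, axes as the fixture's: a closed tunnel 50 mm long along y, inside 25 mm wide and 14.5 mm high over its 12 mm high floor, roof top 13.5 mm above this point. Left of it, at fixture x -64 to -54 mm, a 28 mm high back stop
- jaw (a joint): position of the sliding (near) jaw in m: 0 to 0.029, growing as it is pulled open towards fixture -x. The clear gap between the jaws is 25 mm + this value; at the start about 29 mm (a block in it has about 1 mm of play). It stays where it is left (friction about 3 N). Until the lock slide is drawn out it can open only about 2 mm
- jaw_fin (a point): centre of the black upright fin on the sliding jaw by which it is moved: fin 26 mm along fixture x, 10 mm thick along y, 28 mm high, its foot 15 mm below this point and its top 13 mm above. Axes as the fixture's
- slide_mid (a point): centre of the lock slide's steel bar: bar 22 x 126 x 12 mm, long along its y axis, z up; mass about 0.16 kg. At the start it lies on the 12 mm floor of the guide, parallel to the fixture, with its tongue behind the jaw; it is out of the guide when drawn 95 mm towards fixture -y (to the right)
- slide_fin (a point): centre of the black grip fin on the lock slide's outer end, 50 mm from slide_mid towards the slide's -y and 20 mm above it: fin 26 mm along the slide's y, 10 mm thick along its x, 28 mm high; top 14 mm above this point, the bar's top 14 mm below it
- slide_tray: loose shallow grey tray, outside 66 x 166 x 16 mm, walls and floor 4 mm, long along its y axis, left of the microscope (a fixed obstacle between tray and fixture, up to 0.39 m tall). Origin: centre of its underside; inner floor at z = 4 mm, inside 58 x 158 mm
- block_0_mid (a point): centre of a steel test block (two or three blocks are present): 28 mm along its x, 40 mm along its y, 50 mm high (z up), mass about 0.22 kg; the 40 x 50 mm broad faces (facing its x) have two drilled holes each. If present, it starts between the jaws anywhere along them, broad faces against the jaws
- block_1_mid (a point): centre of a steel test block (two or three blocks are present): 28 mm along its x, 40 mm along its y, 50 mm high (z up), mass about 0.22 kg; the 40 x 50 mm broad faces (facing its x) have two drilled holes each. If present, it starts standing on the worktop left of the tray, at any yaw
- block_2_mid (a point): centre of a steel test block (two or three blocks are present): 28 mm along its x, 40 mm along its y, 50 mm high (z up), mass about 0.22 kg; the 40 x 50 mm broad faces (facing its x) have two drilled holes each. If present, it starts standing on the worktop left of the tray, at any yaw
- petri_dish: glass petri dish, 69 mm across, 15 mm high, a bystander; origin: centre of its underside
- sample_jar: white sample jar, 56 mm across, 76 mm high, a bystander; origin: centre of its underside
Mind the look-alikes: they are no part of the job. Leave any orange or purple look-alike of the part that bears block_0_mid alone.

How it is judged:
By the outcome, as a careful person would: the job done as asked, in the order asked, and still so for the second after the job is handed in, with the robot touching nothing.
Of block_0, block_1, block_2 only 2 to 3 are there at a start; the rules pass over those that are not, and their reading is None.
At some moment in a run one of slide_tray may be knocked a few centimetres aside while the robot is not near it.
It also fails if it takes over 210 s, if anything falls off the work surface, if the arm or the gripper's body presses on something with over 40 N, if the wrist force passes 120 N, or if a joint passes its speed limit or range.

## Working session

There is one attempt and no reset: what is moved stays moved. The work goes in short steps, Python scripts to look and compute and a tool call to move; the robot and the scene stay as the last step left them, time stands still between calls to the robot, and variables do not carry over. Pictures are saved under pics/ and viewed, about 12 in all and at most 16, crops included, and the job is handed in when it is done.

Besides the shell and the picture viewer there is one more tool, called after "Emit:" as name([rows], argument=value, ...), one row to a line, values as JSON. apply_moves: Moves the arm, as the interface text tells. Its arguments: {"type":"object","properties":{"commands":{"type":"array","items":{"type":"array","items":{"type":"number"}}}},"required":["commands"]}

```bash
ls; mkdir -p pics; cat > h.py <<'E'
import numpy as np, cv2
from cell import env, optics
def ray(c,u,v):
    d=np.array([(u-c['cx'])/c['fx'],-(v-c['cy'])/c['fy'],-1.0])
    return np.array(c['eye']), np.array(c['rotation'])@d
def px2w(c,u,v,z):
    e,d=ray(c,u,v); return e+d*(z-e[2])/d[2]
def w2px(c,p):
    q=np.array(c['rotation']).T@(np.array(p,float)-np.array(c['eye']))
    return c['cx']+c['fx']*q[0]/-q[2], c['cy']-c['fy']*q[1]/-q[2]
E
python3 - <<'E'
from h import *
print(env.state())
for n in ['scene','top','wrist']:
    c=optics.read_camera(n); cv2.imwrite(f'pics/{n}0.png',c['color'][:,:,::-1]); print(n,{k:v for k,v in c.items() if k!='color'})
E
```

```text
pics
{'t': 0.0, 'joints': array([ 1.21839155e+00,  4.91548886e-01,  1.55946188e+00, -6.58846280e-06,
        1.09171046e+00, -1.05608194e-01]), 'qvel': array([ 0.00036103,  0.00054111,  0.0006898 ,  0.00019799, -0.00180424,
        0.00152311]), 'tau': array([-1.55889156e-03, -6.12635994e+01, -2.58182788e+01,  6.90967636e-02,
        4.81208134e-02, -9.59396334e-05]), 'eef_pos': array([152.65632721, 606.02897703, 404.16398349]), 'tcp_rot': array([-3.14046975e+00, -1.13154693e-04,  2.89479904e+00]), 'ft_force': array([-0.54525707, -0.08688777,  0.26897622]), 'moment': array([0.00559384, 0.00015013, 0.02120886]), 'opening': 0.9999773987432199}
scene {'fx': 548.7725948410384, 'fy': 548.7725948410384, 'cx': 317.9995455172447, 'cy': 247.83381041028258, 'eye': array([-257.66861007, -905.6889988 ,  717.57738513]), 'rotation': array([ 1.07595181, -0.01671599, -0.72385504])}
top {'fx': 466.7007845720312, 'fy': 466.7007845720312, 'cx': 311.3489447777065, 'cy': 244.084229113611, 'eye': array([ 380.95088678,  -53.6544005 , 1408.72271005]), 'rotation': array([ 1.22289585e-01, -5.29076695e-04, -1.54993006e+00])}
wrist {'fx': 371.64829954431775, 'fy': 371.64829954431775, 'cx': 322.20873271643933, 'cy': 242.87836296292377, 'T_tool_cam': array([[-3.46915116e-04,  9.67105172e-01,  2.54376622e-01,
         6.94685802e+01],
       [ 9.99999731e-01,  1.70943360e-04,  7.13881699e-04,
         6.56460980e-01],
       [ 6.46914689e-04,  2.54376802e-01, -9.67104971e-01,
         1.93646070e+01],
       [ 0.00000000e+00,  0.00000000e+00,  0.00000000e+00,
         1.00000000e+00]])}
```

View images.

View pics/top0.png

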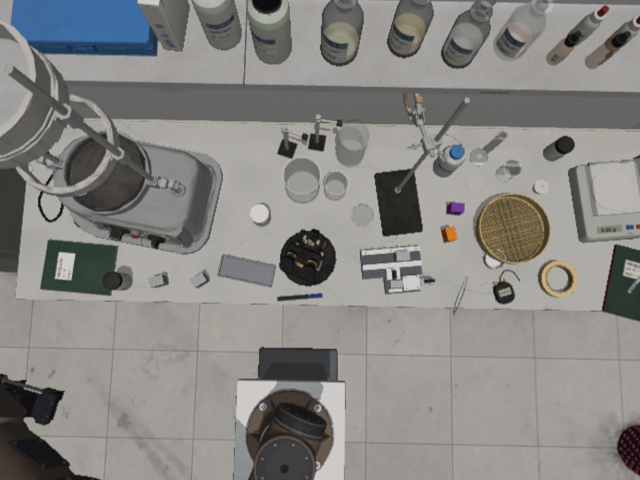

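View pics/scene0.png

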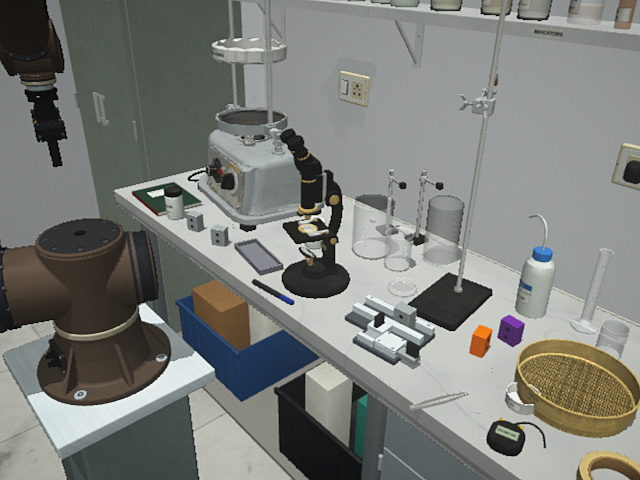

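```bash
cat > h.py <<'E'
import numpy as np, cv2
from scipy.spatial.transform import Rotation as R
from cell import env, optics
def cam(n):
    s=env.state(); c=optics.read_camera(n)
    if n=='wrist':
        M=np.eye(4); M[:3,:3]=R.from_euler('xyz',s['tcp_rot']).as_matrix(); M[:3,3]=s['eef_pos']
        M=M@c['T_tool_cam']; c['R']=M[:3,:3]; c['e']=M[:3,3]; c['fish']=1
    else:
        c['R']=R.from_euler('xyz',c['rotation']).as_matrix(); c['e']=np.array(c['eye']); c['fish']=0
    return c
def px2w(c,u,v,z):
    a=np.array([u-c['cx'],v-c['cy']])/c['fx']
    if c['fish']:
        r=np.linalg.norm(a); d=np.array([*(a*(np.sin(r)/max(r,1e-9))),np.cos(r)])
    else: d=np.array([a[0],a[1],1.])
    d=c['R']@(d*[1,-1,-1])
    return c['e']+d*(z-c['e'][2])/d[2]
def w2px(c,p):
    q=(c['R'].T@(np.array(p,float)-c['e']))*[1,-1,-1]
    if c['fish']:
        n=np.hypot(q[0],q[1]); r=np.arctan2(n,q[2]); a=q[:2]/max(n,1e-9)*r
    else: a=q[:2]/q[2]
    return np.array([c['cx'],c['cy']])+c['fx']*a
def crop(c,x0,y0,x1,y1,k,f):
    im=cv2.resize(c['color'][y0:y1,x0:x1],None,fx=k,fy=k,interpolation=cv2.INTER_CUBIC)
    cv2.imwrite('pics/'+f,im[:,:,::-1])
    return im
E
python3 - <<'E'
from h import *
c=cam('top')
for n,u,v,z in [('base',290,440,300),('mic',308,257,0),('b1',158,280,50),('b2',199,278,50),('tray',247,270,16),('fix',392,270,20),('b0',403,255,62),('jar',260,214,76),('petri',362,215,15),('dark',113,281,70),('eye',312,240,390)]:
    print(n,px2w(c,u,v,z).round())
a=crop(c,130,200,280,300,4,'a.png'); b=crop(c,340,200,490,300,4,'b.png')
cv2.imwrite('pics/ab.png',np.vstack([a,b])[:600*2,:,::-1][:, :, :].copy()) 
im=cv2.imread('pics/ab.png'); cv2.imwrite('pics/ab.png',cv2.resize(im,(450,600)))
s=cam('scene'); crop(s,330,270,530,370,4,'sc.png')
E
```

```text
base [ 67. -12. 300.]
mic [514. -41.   0.]
b1 [433. 392.  50.]
b2 [442. 274.  50.]
tray [470. 140.  16.]
fix [ 479. -293.   20.]
b0 [ 520. -317.   62.]
jar [629. 100.  76.]
petri [ 644. -203.   15.]
dark [427. 514.  70.]
eye [515. -53. 390.]
```

View pics/sc.png

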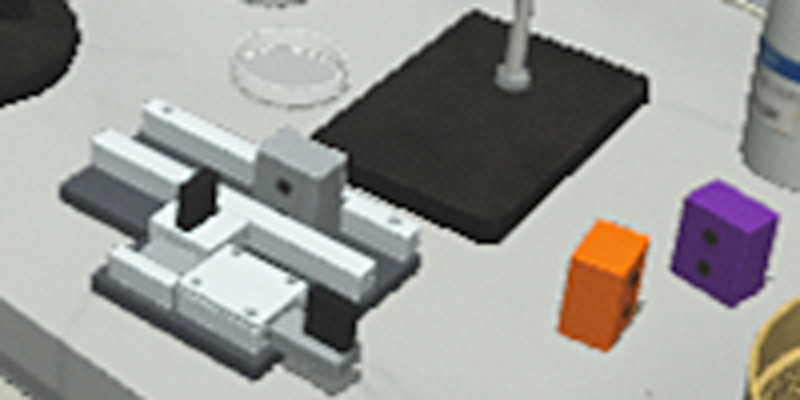

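View pics/b.png

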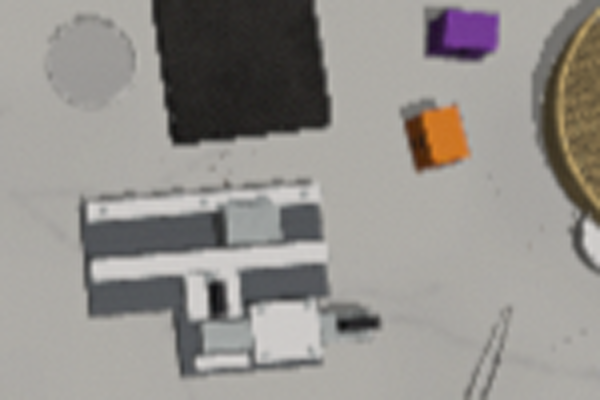

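Emit:
apply_moves([
  [0,0,7.1,0,0,-0.025,0.095],
  [0,0,7.1,0,0,-0.025,0.095],
  [0,0,7.1,0,0,-0.025,0.095],
  [0,0,7.1,0,0,-0.025,0.095],
  [0,0,7.1,0,0,-0.025,0.095],
])

```text
t: 0.67
eef_pos: [152.6, 605.9, 530.9]
tcp_rot: [-3.141, 0.0, 2.269]
ft_force: [1.0, -0.2, 0.1]
opening: 1.0
```

Emit:
apply_moves([
  [0,0,7.1,0,0,-0.025,0.095],
  [0,0,7.1,0,0,-0.025,0.095],
  [0,0,7.1,0,0,-0.025,0.095],
  [0,0,7.1,0,0,-0.025,0.095],
  [0,0,7.1,0,0,-0.025,0.095],
])

```text
t: 1.08
eef_pos: [152.6, 605.8, 656.0]
tcp_rot: [-3.142, 0.0, 1.649]
ft_force: [-0.6, 0.1, 0.5]
opening: 0.998
```

Emit:
apply_moves([
  [0,0,0,-0.0344,0.0206,0,0.095],
  [0,0,0,-0.0344,0.0206,0,0.095],
  [0,0,0,-0.0344,0.0206,0,0.095],
  [0,0,0,-0.0344,0.0206,0,0.095],
  [0,0,0,-0.0344,0.0206,0,0.095],
])

```text
t: 1.5
eef_pos: [270.4, 441.7, 654.7]
tcp_rot: [3.142, -0.0, 1.656]
ft_force: [1.1, 0.6, 0.3]
opening: 0.994
```

Emit:
apply_moves([
  [0,0,0,-0.0344,0.0206,0,0.095],
  [0,0,0,-0.0344,0.0206,0,0.095],
  [0,0,0,-0.0344,0.0206,0,0.095],
  [0,0,0,-0.0344,0.0206,0,0.095],
  [0,0,0,-0.0344,0.0206,0,0.095],
])

```text
t: 1.92
eef_pos: [387.5, 278.9, 654.9]
tcp_rot: [3.141, -0.0, 1.656]
ft_force: [0.5, 0.4, -0.6]
opening: 0.999
```

Emit:
apply_moves([
  [0,0,0,-0.0344,0.0206,0,0.095],
  [0,0,0,-0.0344,0.0206,0,0.095],
  [0,0,0,-0.0344,0.0206,0,0.095],
  [0,0,0,-0.0344,0.0206,0,0.095],
])

```text
t: 2.25
eef_pos: [481.4, 148.7, 654.9]
tcp_rot: [3.141, -0.0, 1.656]
ft_force: [1.5, 1.2, 0.0]
opening: 0.999
```

Emit:
apply_moves([
  [0,0,0,-0.0381,-0.0024,0,0.095],
  [0,0,0,-0.0381,-0.0024,0,0.095],
  [0,0,0,-0.0381,-0.0024,0,0.095],
  [0,0,0,-0.0381,-0.0024,0,0.095],
  [0,0,0,-0.0381,-0.0024,0,0.095],
])

```text
t: 2.67
eef_pos: [484.5, -42.0, 654.8]
tcp_rot: [3.141, -0.0, 1.656]
ft_force: [1.3, 0.1, -0.3]
opening: 1.0
```

Emit:
apply_moves([
  [0,0,0,-0.0381,-0.0024,0,0.095],
  [0,0,0,-0.0381,-0.0024,0,0.095],
  [0,0,0,-0.0381,-0.0024,0,0.095],
  [0,0,0,-0.0381,-0.0024,0,0.095],
  [0,0,0,-0.0381,-0.0024,0,0.095],
])

```text
t: 3.08
eef_pos: [488.7, -232.9, 654.8]
tcp_rot: [3.141, -0.0, 1.655]
ft_force: [1.4, 0.1, 0.4]
opening: 1.0
```

Emit:
apply_moves([
  [0,0,0,-0.0381,-0.0024,0,0.095],
  [0,0,0,0,0,0.038,0.095],
  [0,0,0,0,0,0.038,0.095],
  [0,0,0,0,0,0.038,0.095],
  [0,0,0,0,0,0.038,0.095],
])

```text
t: 3.5
eef_pos: [489.5, -269.3, 501.1]
tcp_rot: [3.141, 0.0, 1.655]
ft_force: [1.1, -1.2, -0.2]
opening: 1.001
```

Emit:
apply_moves([
  [0,0,0,0,0,0.038,0.095],
  [0,0,0,0,0,0.038,0.095],
  [0,0,0,0,0,0.038,0.095],
  [0,0,0,0,0,0.038,0.095],
  [0,0,0,0,0,0,0.095],
])

```text
t: 3.92
eef_pos: [489.1, -268.6, 344.7]
tcp_rot: [-3.134, -0.007, 1.655]
ft_force: [-0.4, -0.0, -0.8]
opening: 1.002
```

```bash
python3 - <<'E'
from h import *
import pickle
print(env.state()['eef_pos'],env.state()['tcp_rot'])
c=cam('wrist'); pickle.dump(c,open('w1.pkl','wb')); cv2.imwrite('pics/w1.png',c['color'][:,:,::-1])
E
```

```text
[ 489.10538012 -268.63269088  344.71737327] [-3.13390583 -0.00665229  1.65546097]
```

View pics/w1.png

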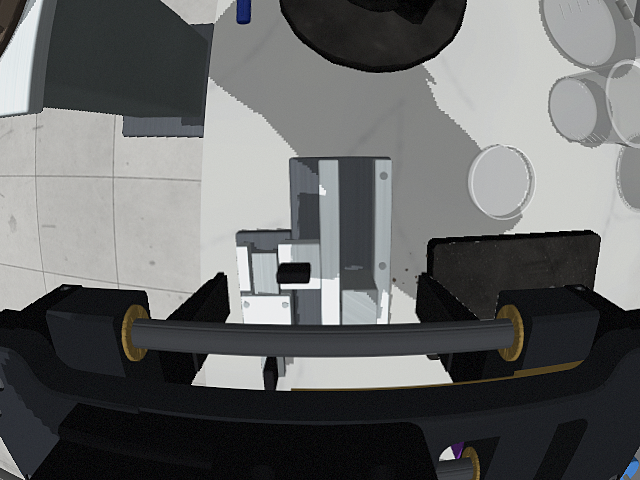

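Emit:
apply_moves([
  [0,0,0,-0.03,-0.003,0,0.095],
  [0,0,0,-0.03,-0.003,0,0.095],
  [0,0,0,-0.03,-0.003,0,0.095],
  [0,0,0,0,0,0,0.095],
  [0,0,0,0,0,0,0.095],
])

```text
t: 4.38
eef_pos: [488.6, -360.9, 353.1]
tcp_rot: [3.139, 0.002, 1.654]
ft_force: [-0.2, 0.7, 0.4]
opening: 0.998
```

```bash
python3 - <<'E'
from h import *
import pickle
print(env.state()['eef_pos'],env.state()['tcp_rot'])
c=cam('wrist'); pickle.dump(c,open('w2.pkl','wb')); crop(c,210,70,470,295,3,'w2.png')
E
```

```text
[ 488.61864022 -360.92851626  353.13189684] [3.13945477e+00 2.13777436e-03 1.65374601e+00]
```

View pics/w2.png

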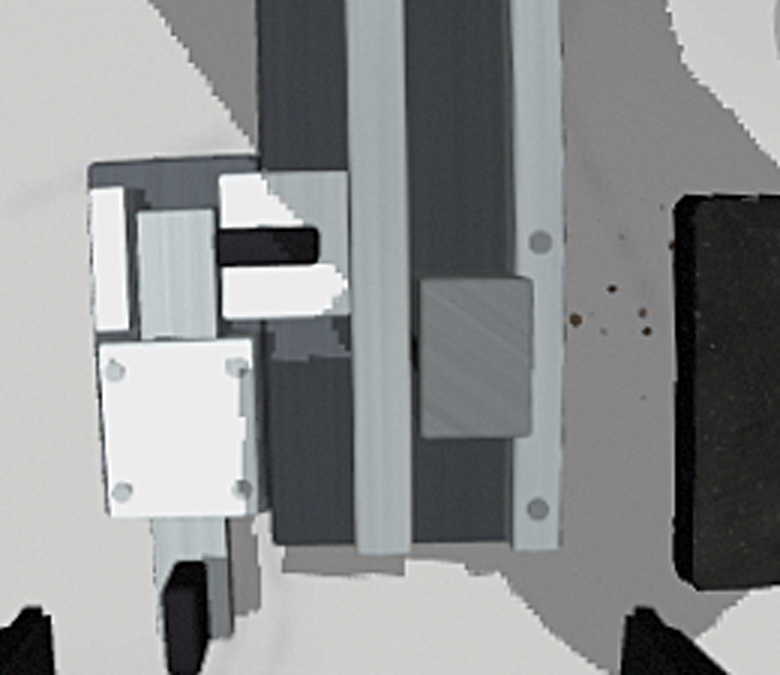

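```bash
python3 - <<'E'
from h import *
import pickle
from scipy.optimize import least_squares
c=pickle.load(open('w2.pkl','rb'))
P=lambda u,v,z: px2w(c,u/3+210,v/3+70,z)
roof=np.array([P(99,343,32.5),P(251,338,32.5),P(257,512,32.5),P(108,517,32.5)]); print('roof',roof.round(1), roof.mean(0).round(1))
lines={'fixface':[(509,30),(513,548)],'slideface':[(405,20),(410,551)],'fixback':[(563,20),(560,549)]}
for k,((a,b),(d,e)) in lines.items():
    p,q=P(a,b,30),P(d,e,30); v=p-q; print(k,p.round(1),q.round(1),'yaw',np.degrees(np.arctan2(-v[0],v[1])).round(2))
print('jawend',P(357,553,30).round(1),P(410,551,30).round(1),P(513,549,30).round(1),P(560,549,30).round(1))
bar=np.array([P(138,211,24),P(214,209,24),P(140,335,24),P(216,335,24)]);print('bar',bar.round(1))
print('blk',np.array([P(421,280,62),P(533,279,62),P(532,436,62),P(423,438,62)]).round(1))
print('jawfin top guess', [P(*q,z).round(1) for z in (40,45,47,50) for q in [(217,229),(320,228),(318,264),(217,262)]][:16])
E
```

```text
roof [[ 422.9 -325.1   32.5]
 [ 464.7 -320.9   32.5]
 [ 469.6 -369.3   32.5]
 [ 427.4 -374.3   32.5]] [ 446.1 -347.4   32.5]
fixface [ 527.1 -230.2   30. ] [ 543.  -374.6   30. ] yaw 6.28
slideface [ 498.9 -230.6   30. ] [ 513.6 -377.9   30. ] yaw 5.71
fixback [ 541.8 -225.3   30. ] [ 556.8 -373.8   30. ] yaw 5.8
jawend [ 498.6 -379.7   30. ] [ 513.6 -377.9   30. ] [ 543.1 -374.9   30. ] [ 556.8 -373.8   30. ]
bar [[ 430.  -288.3   24. ]
 [ 451.2 -286.6   24. ]
 [ 432.8 -323.1   24. ]
 [ 454.3 -321.7   24. ]]
blk [[ 506.7 -300.3   62. ]
 [ 534.1 -297.3   62. ]
 [ 538.2 -336.3   62. ]
 [ 510.9 -339.2   62. ]]
jawfin top guess [array([ 454.1, -292. ,   40. ]), array([ 481. , -289.8,   40. ]), array([ 481.2, -299.3,   40. ]), array([ 454.8, -300.7,   40. ]), array([ 454.7, -291.9,   45. ]), array([ 481. , -289.8,   45. ]), array([ 481.3, -299.1,   45. ]), array([ 455.3, -300.5,   45. ]), array([ 454.9, -291.9,   47. ]), array([ 481.1, -289.8,   47. ]), array([ 481.3, -299. ,   47. ]), array([ 455.5, -300.4,   47. ]), array([ 455.2, -291.9,   50. ]), array([ 481.1, -289.8,   50. ]), array([ 481.3, -299. ,   50. ]), array([ 455.8, -300.3,   50. ])]
```

```bash
cat >> h.py <<'E'
def go(x,y,z,yawdeg=None):
    s=env.state(); p=s['eef_pos']; yaw=s['tcp_rot'][2]
    print('t',round(s['t'],2),'at',p.round(1),'rpy',np.degrees(s['tcp_rot']).round(2),'F',s['ft_force'].round(1),'op',round(s['opening']*95.1,1))
    if yawdeg is not None:
        print('rot z first (deg):',round((np.degrees(yaw)-yawdeg+180)%360-180,2)); yaw=np.radians(yawdeg)
    d=np.array([x,y,z])-p
    print('then shift mm:',round(d[0]*np.cos(yaw)+d[1]*np.sin(yaw),1),round(d[0]*np.sin(yaw)-d[1]*np.cos(yaw),1),round(-d[2],1))
O=np.array([481.8,-293.5]); PSI=np.radians(5.85)
EX=np.array([np.cos(PSI),np.sin(PSI)]); EY=np.array([-np.sin(PSI),np.cos(PSI)])
def fx(a,b): return O+a*EX+b*EY
E
python3 - <<'E'
from h import *
print(fx(-40.6,-102.7)); go(*fx(-40.6,-102.7),217,95.85)
E
```

```text
[ 451.87908065 -399.80328586]
t 4.43 at [ 488.7 -359.9  352.8] rpy [1.7991e+02 8.0000e-02 9.4810e+01] F [-0.2  0.2  0.2] op 95.2
rot z first (deg): -1.04
then shift mm: -36.0 -40.7 135.8
```

Emit:
apply_moves([
  [0,0,-1.04,0,0,0,0.04],
  [0,0,0,-0.018,-0.0203,0.03,0.04],
  [0,0,0,-0.018,-0.0204,0.03,0.04],
  [0,0,0,0,0,0,0.04],
  [0,0,0,0,0,0,0.04],
])

```text
t: 4.85
eef_pos: [451.6, -399.5, 290.2]
tcp_rot: [-3.14, -0.002, 1.674]
ft_force: [0.3, -0.1, 1.0]
opening: 0.705
```

```bash
python3 - <<'E'
from h import *
go(*fx(-40.6,-102.7),217,95.85)
c=cam('wrist'); crop(c,170,150,470,375,2.66,'w3.png')
for z in (24,52):
  for a,b in [(-45.6,-89.7),(-35.6,-89.7),(-45.6,-115.7),(-35.6,-115.7)]: print(z,((w2px(c,[*fx(a,b),z])-[170,150])*2.66).round())
E
```

```text
t 4.85 at [ 451.6 -399.5  290.2] rpy [-1.7993e+02 -1.1000e-01  9.5890e+01] F [ 0.3 -0.1  1. ] op 67.1
rot z first (deg): 0.04
then shift mm: -0.4 0.3 73.2
24 [380. 225.]
24 [419. 225.]
24 [381. 321.]
24 [419. 321.]
52 [377. 253.]
52 [421. 253.]
52 [378. 359.]
52 [420. 359.]
```

View pics/w3.png

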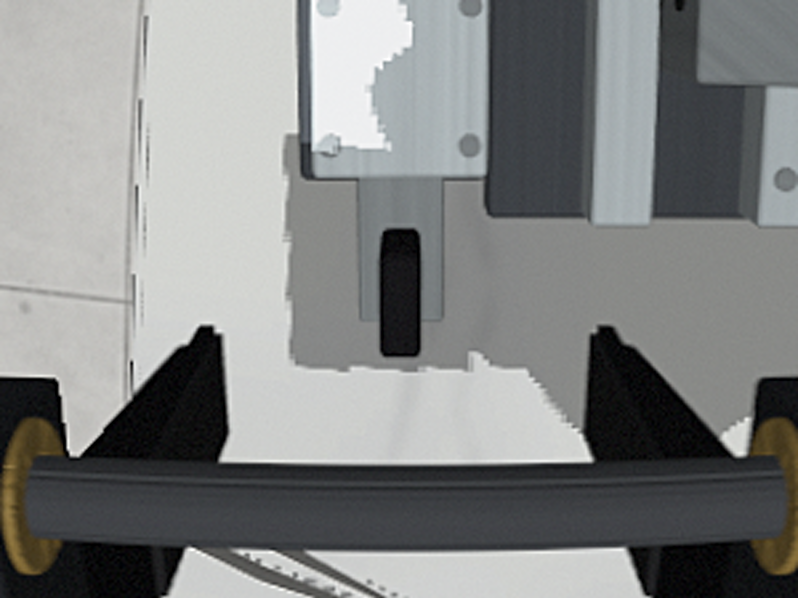

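Emit:
apply_moves([
  [0,0,0,0,0,0.02,0.04],
  [0,0,0,0,0,0.02,0.04],
  [0,0,0,0,0,0.02,0.04],
  [0,0,0,0,0,0.0132,0.04],
  [0,0,0,0,0,0,0.04],
])

```text
t: 5.32
eef_pos: [452.7, -398.4, 216.7]
tcp_rot: [-3.141, -0.001, 1.676]
ft_force: [-1.2, -0.1, -1.2]
opening: 0.422
```

Emit:
apply_moves([
  [0,0,0,0,0,0,0.0],
  [0,0,0,0,0,0,0.0],
  [0,0,0,0,0,0,0.0],
  [0,0,0,0,0,0,0.0],
  [0,0,0,0,0,0,0.0],
])

```text
t: 5.73
eef_pos: [452.0, -399.6, 218.3]
tcp_rot: [3.141, 0.001, 1.674]
ft_force: [-0.5, -0.8, 0.2]
opening: 0.125
```

Emit:
apply_moves([
  [0,0,0,0,0,0,0.0],
  [0,0,0,0,0,0,0.0],
  [0,0,0,0,0,0,0.0],
])

```text
t: 5.98
eef_pos: [451.5, -399.6, 218.1]
tcp_rot: [-3.141, -0.0, 1.674]
ft_force: [-4.9, 1.1, 6.0]
opening: 0.104
```

Emit:
apply_moves([
  [0,0,0,-0.002,0,0,0.0],
  [0,0,0,-0.004,0,0,0.0],
  [0,0,0,-0.004,0,0,0.0],
  [0,0,0,0,0,0,0.0],
])

```text
t: 6.32
eef_pos: [452.6, -409.6, 217.9]
tcp_rot: [-3.14, -0.002, 1.674]
ft_force: [-4.7, 1.1, 6.4]
opening: 0.104
```

Emit:
apply_moves([
  [0,0,0,-0.002,-0.0006,-0.0006,0.0],
  [0,0,0,-0.004,0,0,0.0],
  [0,0,0,-0.004,0,0,0.0],
  [0,0,0,0,0,0,0.0],
])

```text
t: 6.65
eef_pos: [453.4, -420.5, 218.1]
tcp_rot: [3.141, 0.001, 1.674]
ft_force: [-1.9, -1.8, 1.5]
opening: 0.102
```

Forces relaxed; continue.

Emit:
apply_moves([
  [0,0,0,-0.005,-0.0002,-0.0002,0.0],
  [0,0,0,-0.005,0,0,0.0],
  [0,0,0,-0.005,0,0,0.0],
  [0,0,0,-0.005,0,0,0.0],
  [0,0,0,-0.005,0,0,0.0],
])

```text
t: 7.07
eef_pos: [455.8, -445.1, 218.2]
tcp_rot: [3.141, -0.0, 1.674]
ft_force: [-0.3, -0.0, -2.2]
opening: 0.105
```

Emit:
apply_moves([
  [0,0,0,-0.005,0,0,0.0],
  [0,0,0,-0.005,0,0,0.0],
  [0,0,0,-0.005,0,0,0.0],
  [0,0,0,0,0,0,0.0],
])

```text
t: 7.4
eef_pos: [457.3, -460.3, 218.3]
tcp_rot: [3.141, 0.001, 1.673]
ft_force: [-0.7, -0.2, -2.2]
opening: 0.104
```

Emit:
apply_moves([
  [0,0,0,-0.007,0,0,0.0],
  [0,0,0,-0.007,0,0,0.0],
  [0,0,0,-0.007,0,0,0.0],
  [0,0,0,-0.007,0,0,0.0],
  [0,0,0,0,0,0,0.0],
])

```text
t: 7.82
eef_pos: [460.1, -488.6, 218.3]
tcp_rot: [3.141, 0.001, 1.673]
ft_force: [0.4, -0.5, -2.0]
opening: 0.105
```

Emit:
apply_moves([
  [0,0,0,-0.008,0,0,0.0],
  [0,0,0,-0.008,0,0,0.0],
  [0,0,0,-0.008,0,0,0.0],
  [0,0,0,-0.008,0,0,0.0],
  [0,0,0,0,0,0,0.0],
])

```text
t: 8.23
eef_pos: [463.4, -520.6, 218.3]
tcp_rot: [3.141, 0.001, 1.673]
ft_force: [0.9, 0.5, -2.3]
opening: 0.1
```

```bash
python3 - <<'E'
from h import *
go(470,140,660,95)
c=cam('wrist'); crop(c,170,100,470,325,2.66,'w4.png')
E
```

```text
t 8.23 at [ 463.4 -520.6  218.3] rpy [1.7997e+02 5.0000e-02 9.5860e+01] F [ 0.9  0.5 -2.3] op 9.5
rot z first (deg): 0.86
then shift mm: 657.5 64.2 -441.7
```

View pics/w4.png

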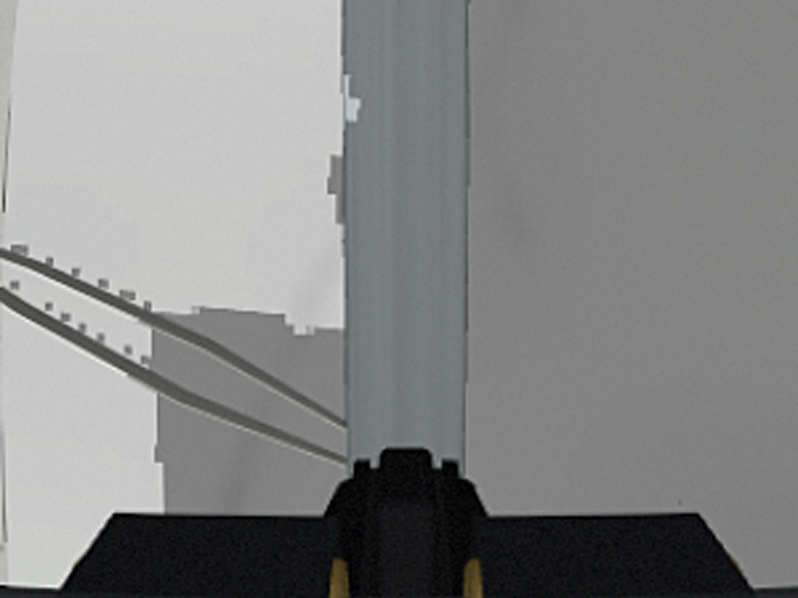

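Emit:
apply_moves([
  [0,0,0,0,0,-0.01,0.0],
  [0,0,0,0,0,-0.025,0.0],
  [0,0,0,0,0,-0.04,0.0],
  [0,0,0,0,0,-0.04,0.0],
  [0,0,0,0,0,-0.04,0.0],
])

```text
t: 8.7
eef_pos: [463.3, -518.4, 375.7]
tcp_rot: [-3.141, -0.0, 1.674]
ft_force: [0.8, -0.8, -1.9]
opening: 0.104
```

Emit:
apply_moves([
  [0,0,0,0,0,-0.04,0.0],
  [0,0,0,0,0,-0.04,0.0],
  [0,0,0,0,0,-0.04,0.0],
  [0,0,0,0,0,-0.04,0.0],
  [0,0,0,0,0,-0.04,0.0],
])

```text
t: 9.12
eef_pos: [463.0, -517.8, 576.4]
tcp_rot: [3.141, 0.0, 1.674]
ft_force: [0.6, -1.0, -1.2]
opening: 0.102
```

Emit:
apply_moves([
  [0,0,0,0,0,-0.04,0.0],
  [0,0,0,0,0,-0.025,0.0],
  [0,0,0,0,0,-0.01,0.0],
])

```text
t: 9.37
eef_pos: [462.5, -517.2, 654.2]
tcp_rot: [3.138, 0.006, 1.674]
ft_force: [-0.1, 0.8, -1.4]
opening: 0.102
```

```bash
python3 - <<'E'
from h import *
go(475,90,660)
c=cam('top'); crop(c,140,230,300,310,5,'t2.png')
im=c['color']; print(im[265:272,245:247].tolist(), im[285,225].tolist())
E
```

```text
t 9.37 at [ 462.5 -517.2  654.2] rpy [179.8    0.32  95.92] F [-0.1  0.8 -1.4] op 9.7
then shift mm: 602.7 75.1 -5.8
[[[146, 145, 149], [146, 144, 149]], [[146, 144, 149], [146, 145, 151]], [[146, 144, 150], [145, 144, 149]], [[146, 145, 151], [146, 145, 150]], [[146, 145, 149], [147, 146, 151]], [[147, 145, 150], [145, 143, 149]], [[146, 145, 149], [145, 143, 149]]] [201, 199, 193]
```

View pics/t2.png

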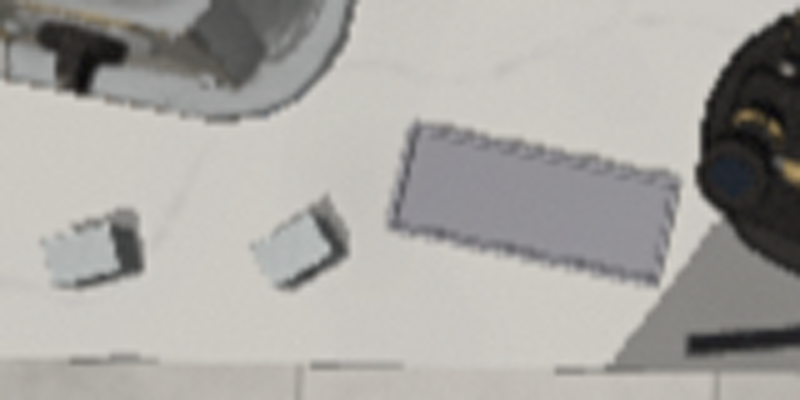

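```bash
cat >> h.py <<'E'
def tray(c):
    im=c['color'].astype(int); m=((im[...,2]-im[...,1]>=2)&(im.mean(2)<175)&(im.mean(2)>60)).astype(np.uint8)
    m[:, :205]=0; m[:225]=0; m[300:]=0; m[:,290:]=0
    m=cv2.morphologyEx(m,cv2.MORPH_CLOSE,np.ones((3,3)))
    cs,_=cv2.findContours(m,cv2.RETR_EXTERNAL,cv2.CHAIN_APPROX_NONE)
    k=max(cs,key=cv2.contourArea)[:,0]
    w=np.array([px2w(c,u,v,10)[:2] for u,v in k],np.float32)
    return cv2.minAreaRect(w)
E
python3 - <<'E'
from h import *
c=cam('top'); r=tray(c); print(r)
q=[px2w(c,140+u/5,230+v/5,10)[:2] for u,v in [(414,120),(682,175),(660,287),(388,228)]]; print(np.round(q,1),np.mean(q,0))
E
```

```text
((469.31494140625, 143.03176879882812), (165.56307983398438, 65.42378234863281), 79.17106628417969)
[[517.2 215.2]
 [487.4  52.8]
 [420.1  63.9]
 [451.9 227.9]] [469.14125183 139.93893926]
```

```bash
python3 - <<'E'
from h import *
a,b=cam('top'),cam('scene')
def tri(ua,ub):
    A=[];B=[]
    for c,u in((a,ua),(b,ub)):
        p=px2w(c,*u,0); d=p-c['e']; d/=np.linalg.norm(d); M=np.eye(3)-np.outer(d,d); A.append(M);B.append(M@c['e'])
    return np.linalg.lstsq(np.vstack(A),np.hstack(B),rcond=None)[0].round()
print('eyepiece',tri((286,264),(290,135)))
go(461.2,100,655,79.3)
E
```

```text
eyepiece [466.   2. 368.]
t 9.57 at [ 463.4 -518.7  647.6] rpy [-1.7997e+02 -6.0000e-02  9.5910e+01] F [-0.4  0.5 -1.5] op 10.1
rot z first (deg): 16.61
then shift mm: 607.6 -117.0 -7.4
```

Emit:
apply_moves([
  [0,0,5.6,0,0,-0.003,0.0],
  [0,0,5.5,0,0,-0.003,0.0],
  [0,0,5.5,0,0,-0.003,0.0],
  [0,0,0,0.02,-0.0039,0,0.0],
  [0,0,0,0.037,-0.007,0,0.0],
])

```text
t: 9.98
eef_pos: [463.4, -463.4, 653.4]
tcp_rot: [-3.137, -0.003, 1.381]
ft_force: [0.6, 0.6, -0.9]
opening: 0.099
```

Emit:
apply_moves([
  [0,0,0,0.037,-0.0071,0,0.0],
  [0,0,0,0.037,-0.0071,0,0.0],
  [0,0,0,0.037,-0.0071,0,0.0],
  [0,0,0,0.037,-0.0071,0,0.0],
  [0,0,0,0.037,-0.0071,0,0.0],
])

```text
t: 10.4
eef_pos: [462.4, -270.9, 655.7]
tcp_rot: [-3.139, -0.001, 1.384]
ft_force: [0.8, -0.2, -0.9]
opening: 0.103
```

Emit:
apply_moves([
  [0,0,0,0.037,-0.0071,0,0.0],
  [0,0,0,0.037,-0.0071,0,0.0],
  [0,0,0,0.037,-0.0071,0,0.0],
  [0,0,0,0.037,-0.0071,0,0.0],
  [0,0,0,0.037,-0.0071,0,0.0],
])

```text
t: 10.82
eef_pos: [461.6, -82.5, 656.0]
tcp_rot: [-3.139, -0.0, 1.384]
ft_force: [1.3, 0.2, -1.6]
opening: 0.105
```

Emit:
apply_moves([
  [0,0,0,0.037,-0.0071,0,0.0],
  [0,0,0,0.037,-0.0071,0,0.0],
  [0,0,0,0.037,-0.0071,0,0.0],
  [0,0,0,0.037,-0.0071,0,0.0],
  [0,0,0,0.018,-0.0034,0,0.0],
])

```text
t: 11.23
eef_pos: [461.1, 87.8, 656.1]
tcp_rot: [-3.139, -0.0, 1.386]
ft_force: [0.5, -0.9, -1.2]
opening: 0.098
```

```bash
python3 - <<'E'
from h import *
go(461.2,100,210,79.3)
E
```

```text
t 11.23 at [461.1  87.8 656.1] rpy [-1.7986e+02 -2.0000e-02  7.9420e+01] F [ 0.5 -0.9 -1.2] op 9.3
rot z first (deg): 0.12
then shift mm: 12.0 -2.1 446.1
```

Shift 12 mm, go down to z ≈ 280 and look at the tray below.

Emit:
apply_moves([
  [0,0,0.1,0.012,-0.0021,0.02,0.0],
  [0,0,0,0,0,0.038,0.0],
  [0,0,0,0,0,0.038,0.0],
  [0,0,0,0,0,0.038,0.0],
  [0,0,0,0,0,0.038,0.0],
])

```text
t: 11.65
eef_pos: [460.8, 97.1, 482.6]
tcp_rot: [-3.14, 0.0, 1.383]
ft_force: [2.0, 0.6, -2.4]
opening: 0.107
```

Emit:
apply_moves([
  [0,0,0,0,0,0.038,0.0],
  [0,0,0,0,0,0.038,0.0],
  [0,0,0,0,0,0.038,0.0],
  [0,0,0,0,0,0.038,0.0],
  [0,0,0,0,0,0.03,0.0],
])

```text
t: 12.07
eef_pos: [460.4, 96.9, 300.2]
tcp_rot: [-3.138, 0.001, 1.382]
ft_force: [0.8, -0.3, -1.4]
opening: 0.105
```

Emit:
apply_moves([
  [0,0,0,0,0,0.02,0.0],
  [0,0,0,0,0,0,0.0],
  [0,0,0,0,0,0,0.0],
])

```text
t: 12.32
eef_pos: [461.5, 96.9, 282.5]
tcp_rot: [-3.138, 0.001, 1.382]
ft_force: [-0.3, 0.2, -0.8]
opening: 0.101
```

```bash
python3 - <<'E'
from h import *
go(461.2,100,210,79.3)
c=cam('wrist'); crop(c,120,0,520,350,2,'w5.png')
t=np.array([0.186,0.983]); n=np.array([.983,-.186])
for a in (-33,33):
  for b in (-83,83): print(((w2px(c,[*(np.array([469,141.5])+a*n+b*t),16])-[120,0])*2).round())
E
```

```text
t 12.32 at [461.5  96.9 282.5] rpy [-1.798e+02  5.000e-02  7.920e+01] F [-0.3  0.2 -0.8] op 9.7
rot z first (deg): -0.1
then shift mm: 3.0 -0.9 72.5
[309. 603.]
[298. 129.]
[490. 603.]
[498. 128.]
```

View pics/w5.png

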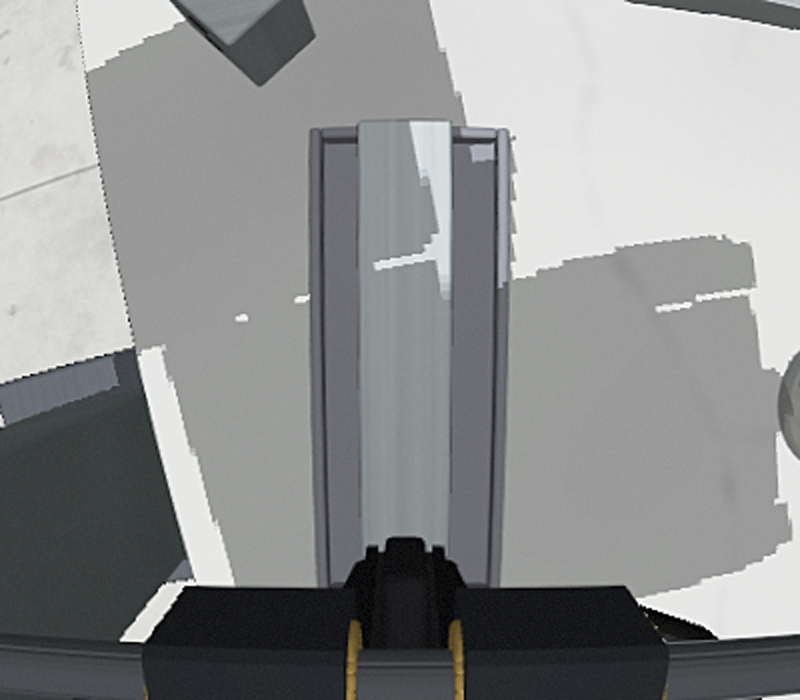

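Emit:
apply_moves([
  [0,0,0,0,0.002,0.02,0.0],
  [0,0,0,0,0,0.02,0.0],
  [0,0,0,0,0,0.02,0.0],
  [0,0,0,0,0,0.01,0.0],
  [0,0,0,0,0,0,0.0],
])

```text
t: 12.78
eef_pos: [463.9, 96.5, 213.0]
tcp_rot: [-3.141, 0.0, 1.382]
ft_force: [-0.3, -0.5, -1.6]
opening: 0.103
```

Emit:
apply_moves([
  [0,0,0,0,0,0.001,0.0],
  [0,0,0,0,0,0.001,0.0],
  [0,0,0,0,0,0,0.0],
])

```text
t: 13.03
eef_pos: [464.1, 96.6, 212.3]
tcp_rot: [3.14, -0.001, 1.382]
ft_force: [-0.3, -0.6, -1.2]
opening: 0.104
```

Emit:
apply_moves([
  [0,0,0,0,0,0.001,0.0],
  [0,0,0,0,0,0,0.0],
  [0,0,0,0,0,0,0.0],
])

```text
t: 13.28
eef_pos: [464.0, 96.5, 210.7]
tcp_rot: [3.141, -0.0, 1.382]
ft_force: [-1.1, -0.8, -1.3]
opening: 0.1
```

Emit:
apply_moves([
  [0,0,0,0,0,0.001,0.0],
  [0,0,0,0,0,0,0.0],
  [0,0,0,0,0,0,0.0],
])

```text
t: 13.53
eef_pos: [463.9, 96.6, 210.2]
tcp_rot: [3.141, -0.0, 1.382]
ft_force: [-2.5, -0.5, 12.8]
opening: 0.1
```

Emit:
apply_moves([
  [0,0,0,0,0,0,0.03],
  [0,0,0,0,0,0,0.03],
  [0,0,0,0,0,0,0.03],
  [0,0,0,0,0,0,0.03],
  [0,0,0,0,0,0,0.03],
])

```text
t: 13.95
eef_pos: [464.0, 96.5, 209.2]
tcp_rot: [-3.141, -0.0, 1.382]
ft_force: [-1.2, -0.2, -0.5]
opening: 0.314
```

Emit:
apply_moves([
  [0,0,0,0,0,-0.005,0.03],
  [0,0,0,0,0,-0.015,0.03],
  [0,0,0,0,0,-0.025,0.03],
  [0,0,0,0,0,-0.035,0.03],
  [0,0,0,0,0,-0.035,0.03],
])

```text
t: 14.37
eef_pos: [463.7, 96.5, 325.5]
tcp_rot: [-3.14, 0.0, 1.382]
ft_force: [0.1, 1.1, -0.4]
opening: 0.315
```

Emit:
apply_moves([
  [0,0,0,0,0,-0.035,0.03],
  [0,0,0,0,0,-0.04,0.03],
  [0,0,0,0,0,-0.04,0.03],
  [0,0,0,0,0,-0.04,0.03],
  [0,0,0,0,0,-0.03,0.03],
])

```text
t: 14.78
eef_pos: [463.1, 96.5, 513.2]
tcp_rot: [3.139, -0.001, 1.382]
ft_force: [-0.4, -0.7, 0.1]
opening: 0.315
```

```bash
python3 - <<'E'
from h import *
import pickle
go(*fx(-20,0),655,95.85)
c=cam('wrist'); pickle.dump(c,open('w6.pkl','wb')); crop(c,150,0,490,400,1.5,'w6.png')
E
```

```text
t 14.78 at [463.1  96.5 513.2] rpy [ 1.7983e+02 -5.0000e-02  7.9200e+01] F [-0.4 -0.7  0.1] op 30.0
rot z first (deg): -16.65
then shift mm: -389.9 -41.1 -141.8
```

View pics/w6.png

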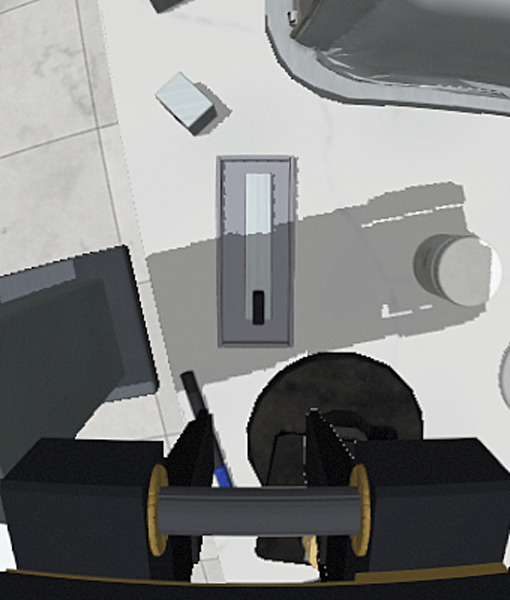

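```bash
python3 - <<'E'
from h import *
c=cam('scene')
for z in (14,20,26,30,40,45,50,55,60): print(z,[((w2px(c,[*fx(a,b),z])-[330,270])*4).round().tolist() for a,b in [(-26.7,-5.5),(-.7,-5.5),(-26.7,4.5)]])
im=c['color']; cr=cv2.resize(im[300:335,365:400],None,fx=12,fy=12,interpolation=cv2.INTER_NEAREST); g=cr.mean(2)
m=(im[300:335,365:400].mean(2)<45); 
for r,row in enumerate(m): print(300+r,''.join('#' if x else '.' for x in row))
E
```

```text
14 [[187.0, 259.0], [216.0, 237.0], [171.0, 250.0]]
20 [[187.0, 249.0], [217.0, 228.0], [172.0, 241.0]]
26 [[188.0, 240.0], [218.0, 218.0], [173.0, 232.0]]
30 [[189.0, 234.0], [219.0, 212.0], [173.0, 226.0]]
40 [[190.0, 218.0], [220.0, 197.0], [175.0, 210.0]]
45 [[191.0, 210.0], [221.0, 189.0], [175.0, 202.0]]
50 [[191.0, 202.0], [221.0, 181.0], [176.0, 194.0]]
55 [[192.0, 194.0], [222.0, 173.0], [176.0, 186.0]]
60 [[193.0, 186.0], [223.0, 165.0], [177.0, 179.0]]
300 ...................................
301 ...................................
302 ...................................
303 ...................................
304 ...................................
305 ...................................
306 ...................................
307 ...................................
308 ...................................
309 ...................................
310 ...................................
311 ...................................
312 ................#..................
313 .................##................
314 ..............#...#................
315 .............#....#................
316 ...........##..#.##................
317 ..........##...####................
318 ..........##..#.###................
319 ..........##.######................
320 ..........###.#####................
321 ..........##.######................
322 ..........#########................
323 ..........##..####.................
324 ..........#######..................
325 .........#######...................
326 ..........####.....................
327 ...........#.......................
328 ...................................
329 ...................................
330 ...................................
331 ...................................
332 ...................................
333 ...................................
334 ...................................
```

Emit:
apply_moves([
  [0,0,3.35,0,0,-0.02,0.03],
  [0,0,7,0,0,-0.02,0.03],
  [0,0,7,0,0,-0.02,0.03],
  [0,0,7,0,0,-0.02,0.03],
  [0,0,7,0,0,-0.02,0.03],
])

```text
t: 15.3
eef_pos: [463.7, 96.5, 609.7]
tcp_rot: [-3.141, 0.001, 0.829]
ft_force: [0.2, 0.3, 0.8]
opening: 0.316
```

Emit:
apply_moves([
  [0,0,7,0,0,-0.02,0.03],
  [0,0,7,0,0,-0.02,0.03],
  [0,0,7,0,0,0,0.03],
  [0,0,7,0,0,0,0.03],
  [0,0,7,0,0,0,0.03],
])

```text
t: 15.72
eef_pos: [463.8, 96.5, 648.8]
tcp_rot: [-3.141, 0.001, 0.218]
ft_force: [0.2, 0.2, -0.7]
opening: 0.312
```

Emit:
apply_moves([
  [0,0,7,0,0,0,0.03],
  [0,0,0,-0.002,0.0255,0,0.026],
  [0,0,0,-0.0033,0.0365,0,0.026],
  [0,0,0,-0.0033,0.0365,0,0.026],
  [0,0,0,-0.0033,0.0365,0,0.026],
])

```text
t: 16.13
eef_pos: [465.5, -40.2, 648.7]
tcp_rot: [-3.141, 0.001, 0.103]
ft_force: [0.9, 0.5, -1.2]
opening: 0.274
```

Emit:
apply_moves([
  [0,0,0,-0.0033,0.0365,0,0.026],
  [0,0,0,-0.0033,0.0365,0,0.026],
  [0,0,0,-0.0033,0.0365,0,0.026],
  [0,0,0,-0.0033,0.0365,0,0.026],
  [0,0,0,-0.0033,0.0365,0,0.026],
])

```text
t: 16.55
eef_pos: [467.6, -224.1, 648.6]
tcp_rot: [-3.141, 0.001, 0.102]
ft_force: [0.8, 1.0, 0.4]
opening: 0.271
```

Emit:
apply_moves([
  [0,0,0,-0.0033,0.0365,0,0.026],
  [0,0,0,-0.0033,0.0365,0,0.026],
  [0,0,0,0,0,0,0.026],
])

```text
t: 16.8
eef_pos: [469.0, -300.8, 646.9]
tcp_rot: [-3.14, 0.003, 0.098]
ft_force: [-0.5, -0.3, -0.1]
opening: 0.276
```

```bash
python3 - <<'E'
from h import *
go(*fx(-13.7,-0.5),224,5.85)
E
```

```text
t 16.8 at [ 469.  -300.8  646.9] rpy [-1.7991e+02  1.7000e-01  5.6200e+00] F [-0.5 -0.3 -0.1] op 26.2
rot z first (deg): -0.23
then shift mm: -0.2 -5.4 422.9
```

Emit:
apply_moves([
  [0,0,0,0,-0.0045,0.035,0.026],
  [0,0,0,0,0,0.038,0.026],
  [0,0,0,0,0,0.038,0.026],
  [0,0,0,0,0,0.038,0.026],
  [0,0,0,0,0,0.038,0.026],
])

```text
t: 17.22
eef_pos: [467.9, -290.4, 460.2]
tcp_rot: [-3.141, 0.0, 0.102]
ft_force: [1.6, -0.2, -1.1]
opening: 0.274
```

Emit:
apply_moves([
  [0,0,0,0,0,0.038,0.026],
  [0,0,0,0,0,0.038,0.026],
  [0,0,0,0,0,0.038,0.026],
  [0,0,0,0,0,0.038,0.026],
  [0,0,0,0,0,0.02,0.026],
])

```text
t: 17.63
eef_pos: [467.5, -290.1, 286.1]
tcp_rot: [-3.138, 0.004, 0.102]
ft_force: [0.8, 0.5, -0.6]
opening: 0.275
```

Emit:
apply_moves([
  [0,0,0,0,0,0.006,0.026],
  [0,0,0,0,0,0,0.026],
  [0,0,0,0,0,0,0.026],
])

```text
t: 17.88
eef_pos: [468.7, -291.0, 285.0]
tcp_rot: [3.141, -0.0, 0.102]
ft_force: [-0.1, 0.3, -0.1]
opening: 0.273
```

```bash
python3 - <<'E'
from h import *
go(*fx(-13.7,-0.5),224,5.85)
c=cam('wrist'); crop(c,150,100,490,430,2,'w7.png')
print([((w2px(c,[*fx(a,b),58])-[150,100])*2).round().tolist() for a in (-26.7,-.7) for b in (-5.5,4.5)])
E
```

```text
t 17.88 at [ 468.7 -291.   285. ] rpy [ 1.7998e+02 -2.0000e-02  5.8600e+00] F [-0.1  0.3 -0.1] op 25.9
rot z first (deg): 0.01
then shift mm: -0.9 4.3 61.0
[[375.0, 390.0], [341.0, 390.0], [376.0, 308.0], [341.0, 308.0]]
```

View pics/w7.png

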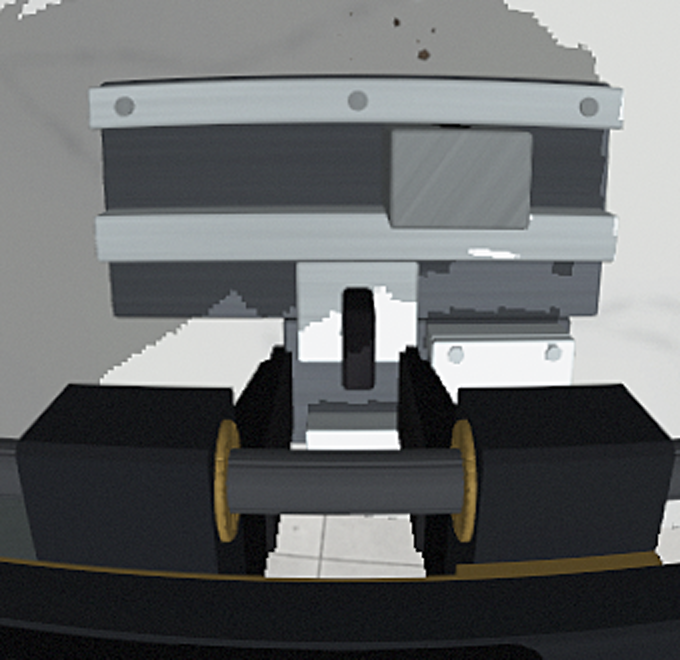

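Emit:
apply_moves([
  [0,0,0,-0.0009,0.0043,0.01,0.026],
  [0,0,0,0,0,0.02,0.026],
  [0,0,0,0,0,0.02,0.026],
  [0,0,0,0,0,0.01,0.026],
  [0,0,0,0,0,0,0.026],
])

```text
t: 18.35
eef_pos: [467.8, -295.4, 223.0]
tcp_rot: [-3.14, 0.001, 0.102]
ft_force: [0.1, 0.7, -0.2]
opening: 0.273
```

Emit:
apply_moves([
  [0,0,0,0,0,0,0.0],
  [0,0,0,0,0,0,0.0],
  [0,0,0,0,0,0,0.0],
  [0,0,0,0,0,0,0.0],
  [0,0,0,0,0,0,0.0],
])

```text
t: 18.77
eef_pos: [468.1, -295.1, 225.3]
tcp_rot: [3.141, -0.001, 0.102]
ft_force: [-0.2, 5.1, 7.3]
opening: 0.105
```

Emit:
apply_moves([
  [0,0,0,-0.002,0,0,0.0],
  [0,0,0,-0.003,0,0,0.0],
  [0,0,0,-0.003,0,0,0.0],
  [0,0,0,0,0,0,0.0],
])

```text
t: 19.1
eef_pos: [460.0, -295.9, 225.3]
tcp_rot: [3.141, -0.001, 0.102]
ft_force: [-1.4, 3.9, 6.7]
opening: 0.103
```

Emit:
apply_moves([
  [0,0,0,-0.004,-0.0004,-0.0005,0.0],
  [0,0,0,-0.004,0,0,0.0],
  [0,0,0,-0.004,0,0,0.0],
  [0,0,0,-0.003,0,0,0.0],
  [0,0,0,0,0,0,0.0],
])

```text
t: 19.52
eef_pos: [444.5, -297.5, 225.3]
tcp_rot: [3.141, -0.0, 0.102]
ft_force: [-1.9, -0.5, 6.6]
opening: 0.105
```

Emit:
apply_moves([
  [0,0,0,0,0,0,0.026],
  [0,0,0,0,0,0,0.026],
  [0,0,0,0,0,0,0.026],
  [0,0,0,0,0,-0.005,0.026],
  [0,0,0,0,0,-0.03,0.045],
])

```text
t: 19.93
eef_pos: [444.5, -297.0, 257.0]
tcp_rot: [-3.137, 0.005, 0.102]
ft_force: [-0.0, -0.2, -0.2]
opening: 0.3
```

Emit:
apply_moves([
  [0,0,0,0,0,-0.035,0.045],
  [0,0,-7,0,0,-0.035,0.045],
  [0,0,-7,0,0,0,0.045],
  [0,0,-7,0,0,0,0.045],
  [0,0,-7,0,0,0,0.045],
])

```text
t: 20.35
eef_pos: [444.9, -297.2, 330.8]
tcp_rot: [3.14, -0.0, 0.597]
ft_force: [0.2, 1.1, -0.8]
opening: 0.473
```

Emit:
apply_moves([
  [0,0,-7,0,0,0,0.045],
  [0,0,-7,0,0,0,0.045],
  [0,0,-7,0,0,0,0.045],
  [0,0,-7,0,0,0,0.045],
  [0,0,-7,0,0,0,0.045],
])

```text
t: 20.77
eef_pos: [445.0, -297.3, 330.0]
tcp_rot: [-3.141, -0.0, 1.208]
ft_force: [-0.7, -0.3, 0.4]
opening: 0.472
```

Emit:
apply_moves([
  [0,0,-7,0,0,0,0.045],
  [0,0,-7,0,0,0,0.045],
  [0,0,-7,0,0,0,0.045],
  [0,0,-6,0,0,0,0.045],
  [0,0,0,0,0,0,0.045],
])

```text
t: 21.18
eef_pos: [445.0, -297.3, 330.0]
tcp_rot: [-3.142, -0.0, 1.678]
ft_force: [0.8, 0.2, -0.7]
opening: 0.474
```

```bash
python3 - <<'E'
from h import *
go(*fx(38,-28.8),223,95.85)
E
```

```text
t 21.18 at [ 445.  -297.3  330. ] rpy [-180.     -0.     96.13] F [ 0.8  0.2 -0.7] op 45.0
rot z first (deg): 0.28
then shift mm: -28.8 75.0 107.0
```

Emit:
apply_moves([
  [0,0,0.28,-0.0144,0.0375,0,0.045],
  [0,0,0,-0.0144,0.0375,0,0.045],
  [0,0,0,0,0,0,0.045],
  [0,0,0,0,0,0,0.045],
])

```text
t: 21.52
eef_pos: [523.6, -318.6, 329.3]
tcp_rot: [-3.141, -0.0, 1.666]
ft_force: [-1.7, 1.3, -0.4]
opening: 0.473
```

```bash
python3 - <<'E'
from h import *
go(*fx(38,-28.8),223,95.85)
E
```

```text
t 21.52 at [ 523.6 -318.6  329.3] rpy [-1.7999e+02 -2.0000e-02  9.5430e+01] F [-1.7  1.3 -0.4] op 45.0
rot z first (deg): -0.42
then shift mm: 0.4 -1.0 106.3
```

Emit:
apply_moves([
  [0,0,-0.1,0,-0.0006,0.03,0.045],
  [0,0,0,0,0,0.03,0.045],
  [0,0,0,0,0,0.03,0.045],
  [0,0,0,0,0,0.016,0.045],
  [0,0,0,0,0,0,0.045],
])

```text
t: 21.93
eef_pos: [520.9, -318.3, 221.8]
tcp_rot: [-3.139, -0.002, 1.667]
ft_force: [0.4, 0.7, 0.7]
opening: 0.473
```

Emit:
apply_moves([
  [0,0,0,0,0,0,0.0],
  [0,0,0,0,0,0,0.0],
  [0,0,0,0,0,0,0.0],
  [0,0,0,0,0,0,0.0],
  [0,0,0,0,0,0,0.0],
])

```text
t: 22.35
eef_pos: [521.0, -318.7, 224.4]
tcp_rot: [-3.14, -0.001, 1.669]
ft_force: [-7.6, -2.1, 4.5]
opening: 0.288
```

```bash
python3 - <<'E'
from h import *
go(*fx(38,-28.8),223,95.85)
E
```

```text
t 22.35 at [ 521.  -318.7  224.4] rpy [-1.7989e+02 -3.0000e-02  9.5650e+01] F [-7.6 -2.1  4.5] op 27.4
rot z first (deg): -0.2
then shift mm: 0.3 1.6 1.4
```

Emit:
apply_moves([
  [0,0,0,0,0,-0.005,0.0],
  [0,0,0,0,0,-0.015,0.0],
  [0,0,0,0,0,-0.03,0.0],
  [0,0,0,0,0,-0.03,0.0],
  [0,0,6,0,0,0,0.0],
])

```text
t: 22.77
eef_pos: [522.5, -318.9, 309.5]
tcp_rot: [3.135, 0.005, 1.566]
ft_force: [1.1, -0.4, -2.3]
opening: 0.289
```

Emit:
apply_moves([
  [0,0,7,0,0,0,0.0],
  [0,0,7,0,0,0,0.0],
  [0,0,7,0,0,0,0.0],
  [0,0,7,0,0,0,0.0],
  [0,0,7,0,0,0,0.0],
])

```text
t: 23.18
eef_pos: [521.8, -318.4, 304.3]
tcp_rot: [3.141, -0.0, 0.948]
ft_force: [0.4, -0.7, -2.5]
opening: 0.291
```

Emit:
apply_moves([
  [0,0,7,0,0,0,0.0],
  [0,0,7,0,0,0,0.0],
  [0,0,7,0,0,0,0.0],
  [0,0,7,0,0,0,0.0],
  [0,0,7,0,0,0,0.0],
])

```text
t: 23.6
eef_pos: [521.8, -318.4, 304.2]
tcp_rot: [3.141, -0.0, 0.337]
ft_force: [0.5, 0.2, -2.3]
opening: 0.289
```

Emit:
apply_moves([
  [0,0,7,0,0,0,0.0],
  [0,0,7,0,0,0,0.0],
  [0,0,0,0,0,0,0.0],
  [0,0,0,0,0,0,0.0],
])

```text
t: 23.93
eef_pos: [521.9, -318.5, 304.1]
tcp_rot: [3.142, -0.0, 0.102]
ft_force: [0.4, 0.2, -2.1]
opening: 0.299
```

```bash
python3 - <<'E'
from h import *
go(*fx(28,-55),224,5.85)
E
```

```text
t 23.93 at [ 521.9 -318.5  304.1] rpy [ 1.80e+02 -2.00e-02  5.87e+00] F [ 0.4  0.2 -2.1] op 28.4
rot z first (deg): 0.02
then shift mm: -9.3 26.1 80.1
```

Emit:
apply_moves([
  [0,0,0,-0.0093,0.0261,0,0.0],
  [0,0,0,0,0,0.01,0.0],
  [0,0,0,0,0,0.02,0.0],
  [0,0,0,0,0,0.02,0.0],
  [0,0,0,0,0,0.01,0.0],
])

```text
t: 24.35
eef_pos: [514.8, -345.2, 241.7]
tcp_rot: [-3.14, 0.002, 0.102]
ft_force: [0.3, -0.4, -2.2]
opening: 0.294
```

Emit:
apply_moves([
  [0,0,0,0,0,0.008,0.0],
  [0,0,0,0,0,0.006,0.0],
  [0,0,0,0,0,0,0.0],
  [0,0,0,0,0,0,0.0],
])

```text
t: 24.68
eef_pos: [515.5, -345.5, 230.1]
tcp_rot: [3.141, -0.0, 0.1]
ft_force: [-0.3, -0.6, -1.7]
opening: 0.291
```

```bash
python3 - <<'E'
from h import *
go(*fx(28,-55),224,5.85)
E
```

```text
t 24.68 at [ 515.5 -345.5  230.1] rpy [ 1.7999e+02 -2.0000e-02  5.7100e+00] F [-0.3 -0.6 -1.7] op 27.7
rot z first (deg): -0.14
then shift mm: -0.2 -0.2 6.1
```

Emit:
apply_moves([
  [0,0,0,0,0,0.002,0.0],
  [0,0,0,0,0,0.002,0.0],
  [0,0,0,0,0,0.0005,0.0],
  [0,0,0,0,0,0,0.0],
  [0,0,0,0,0,0,0.0],
])

```text
t: 25.1
eef_pos: [515.3, -345.5, 225.5]
tcp_rot: [3.142, -0.0, 0.099]
ft_force: [-0.1, -0.5, -0.9]
opening: 0.289
```

Emit:
apply_moves([
  [0,0,0,0,0,0.001,0.0],
  [0,0,0,0,0,0.0005,0.0],
  [0,0,0,0,0,0,0.0],
])

```text
t: 25.35
eef_pos: [515.4, -345.5, 224.3]
tcp_rot: [3.141, -0.0, 0.099]
ft_force: [-1.8, 0.6, 4.0]
opening: 0.294
```

Emit:
apply_moves([
  [0,0,0,0,0,0,0.045],
  [0,0,0,0,0,0,0.045],
  [0,0,0,0,0,0,0.045],
  [0,0,0,0,0,-0.005,0.045],
  [0,0,0,0,0,-0.03,0.045],
])

```text
t: 25.77
eef_pos: [514.7, -345.1, 255.5]
tcp_rot: [-3.136, 0.005, 0.099]
ft_force: [-0.8, -0.5, -0.7]
opening: 0.469
```

Emit:
apply_moves([
  [0,0,0,0,0,-0.036,0.045],
  [0,0,-7,0,0,-0.03,0.045],
  [0,0,-7,0,0,-0.03,0.045],
  [0,0,-7,0,0,-0.03,0.045],
  [0,0,-7,0,0,-0.03,0.045],
])

```text
t: 26.18
eef_pos: [515.0, -345.2, 416.8]
tcp_rot: [3.141, -0.0, 0.594]
ft_force: [0.0, -0.7, 0.1]
opening: 0.473
```

Emit:
apply_moves([
  [0,0,-7,0,0,-0.03,0.045],
  [0,0,-7,0,0,-0.03,0.045],
  [0,0,-7,0,0,-0.03,0.045],
  [0,0,-7,0,0,-0.03,0.045],
  [0,0,-7,0,0,-0.03,0.045],
])

```text
t: 26.6
eef_pos: [514.9, -345.1, 566.8]
tcp_rot: [3.141, 0.0, 1.205]
ft_force: [0.0, 0.6, 0.0]
opening: 0.473
```

Emit:
apply_moves([
  [0,0,-7,0,0,-0.03,0.045],
  [0,0,-7,0,0,-0.03,0.045],
  [0,0,-7,0,0,-0.03,0.045],
  [0,0,-7,0,0,0,0.045],
  [0,0,0,0,0,0,0.045],
])

```text
t: 27.02
eef_pos: [514.8, -345.0, 656.7]
tcp_rot: [3.139, 0.002, 1.693]
ft_force: [0.0, -0.8, -1.3]
opening: 0.47
```

```bash
python3 - <<'E'
from h import *
go(440,300,655)
E
```

```text
t 27.02 at [ 514.8 -345.   656.7] rpy [1.7987e+02 1.3000e-01 9.7000e+01] F [ 0.  -0.8 -1.3] op 44.7
then shift mm: 649.4 4.4 1.7
```

Emit:
apply_moves([
  [0,0,0,0.025,0.0003,0,0.045],
  [0,0,0,0.039,0.0003,0,0.045],
  [0,0,0,0.039,0.0003,0,0.045],
  [0,0,0,0.039,0.0003,0,0.045],
  [0,0,0,0.039,0.0003,0,0.045],
])

```text
t: 27.43
eef_pos: [495.2, -164.0, 653.7]
tcp_rot: [-3.14, -0.001, 1.682]
ft_force: [0.3, 0.3, -0.2]
opening: 0.473
```

Emit:
apply_moves([
  [0,0,0,0.039,0.0003,0,0.045],
  [0,0,0,0.039,0.0003,0,0.045],
  [0,0,0,0.039,0.0003,0,0.045],
  [0,0,0,0.039,0.0003,0,0.045],
  [0,0,0,0.039,0.0003,0,0.045],
])

```text
t: 27.85
eef_pos: [473.8, 30.0, 654.1]
tcp_rot: [-3.14, -0.0, 1.682]
ft_force: [1.0, -0.3, -0.4]
opening: 0.471
```

Emit:
apply_moves([
  [0,0,0,0.039,0.0003,0,0.045],
  [0,0,0,0.039,0.0003,0,0.045],
  [0,0,0,0.039,0.0003,0,0.045],
  [0,0,0,0.039,0.0003,0,0.045],
  [0,0,0,0.039,0.0003,0,0.045],
])

```text
t: 28.27
eef_pos: [452.6, 224.0, 654.1]
tcp_rot: [-3.14, 0.0, 1.683]
ft_force: [1.1, 0.0, -0.0]
opening: 0.468
```

Emit:
apply_moves([
  [0,0,0,0.039,0.0003,0,0.045],
  [0,0,0,0.039,0.0003,0,0.045],
  [0,0,0,0,0,0.037,0.045],
  [0,0,0,0,0,0.037,0.045],
  [0,0,0,0,0,0.037,0.045],
])

```text
t: 28.68
eef_pos: [444.1, 300.3, 541.6]
tcp_rot: [-3.141, 0.0, 1.684]
ft_force: [0.5, 0.2, -1.0]
opening: 0.471
```

Emit:
apply_moves([
  [0,0,0,0,0,0.037,0.045],
  [0,0,0,0,0,0.037,0.045],
  [0,0,0,0,0,0.037,0.045],
  [0,0,0,0,0,0.037,0.045],
  [0,0,0,0,0,0,0.045],
])

```text
t: 29.1
eef_pos: [443.8, 299.0, 389.4]
tcp_rot: [-3.131, 0.004, 1.683]
ft_force: [-0.1, -0.1, -0.4]
opening: 0.474
```

```bash
python3 - <<'E'
from h import *
import pickle
go(440,300,400)
c=cam('wrist'); pickle.dump(c,open('w8.pkl','wb'))
print([w2px(c,[*p,50]).round() for p in [(433,392),(442,274)]])
crop(c,170,0,480,280,2.1,'w8.png')
E
```

```text
t 29.1 at [443.8 299.  389.4] rpy [-179.39    0.23   96.43] F [-0.1 -0.1 -0.4] op 45.1
then shift mm: 1.4 -3.7 -10.6
[array([324., 120.]), array([319., 254.])]
```

View pics/w8.png

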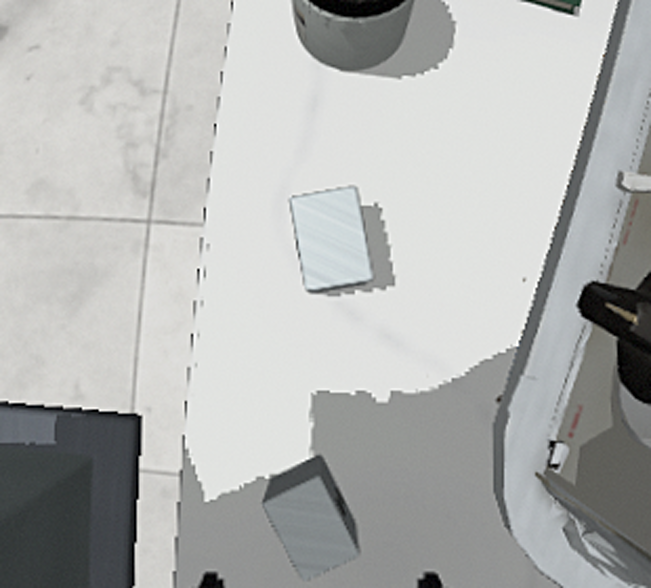

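```bash
python3 - <<'E'
from h import *
import pickle
c=pickle.load(open('w8.pkl','rb'))
for n,q in [('b1',[(291,199),(357,186),(373,280),(306,293)]),('b2',[(264,502),(321,474),(358,550),(308,579)])]:
    w=np.array([px2w(c,170+u/2.1,v/2.1,50)[:2] for u,v in q]); m=w.mean(0)
    v=(w[0]+w[1]-w[2]-w[3])/2; u=(w[1]+w[2]-w[0]-w[3])/2
    print(n,m.round(1),'len',np.linalg.norm(v).round(1),np.linalg.norm(u).round(1),'yaw',np.degrees(np.arctan2(-v[0],v[1])).round(1),np.degrees(np.arctan2(u[1],u[0])).round(1))
# b2 pose vs top cam
t=cam('top')
go(440,391,330,100)
E
```

```text
b1 [436.  397.4] len 39.4 27.4 yaw 15.6 17.9
b2 [441.7 276.8] len 38.1 26.2 yaw 33.3 35.6
t 29.2 at [445.1 299.8 395.7] rpy [-1.7986e+02  5.0000e-02  9.6520e+01] F [ 0.2 -0.3  0.6] op 44.9
rot z first (deg): -3.48
then shift mm: 90.7 10.8 65.7
```

```bash
python3 - <<'E'
from h import *
import pickle
c=cam('wrist'); pickle.dump(c,open('w9.pkl','wb'))
g=cv2.cvtColor(c['color'],cv2.COLOR_RGB2GRAY)
def fit(p0,z=50):
    # refine top-face pose by maximising edge strength along outline
    G=cv2.GaussianBlur(g.astype(np.float32),(0,0),1.0); M=np.hypot(cv2.Sobel(G,5,1,0),cv2.Sobel(G,5,0,1))
    from scipy.optimize import differential_evolution as de
    def f(p):
        r=np.radians(p[2]); ex=np.array([np.cos(r),np.sin(r)]); ey=np.array([-ex[1],ex[0]]); s=np.linspace(-.95,.95,15)
        pts=[p[:2]+a*14*ex+t*20*ey for a in(-1,1) for t in s]+[p[:2]+a*20*ey+t*14*ex for a in(-1,1) for t in s]
        uv=np.array([w2px(c,[*q,z]) for q in pts],np.float32)
        v=cv2.remap(M,uv[:,0].copy(),uv[:,1].copy(),cv2.INTER_LINEAR)
        return -np.minimum(v,60).mean()
    r=de(f,[(p0[0]-8,p0[0]+8),(p0[1]-8,p0[1]+8),(p0[2]-6,p0[2]+6)],maxiter=25,popsize=8,seed=1,polish=False); return r.x.round(1),r.fun
print(fit((436,397,16.5))); print(fit((441.7,276.8,34)))
go(436,397,300,106.5)
E
```

```text
(array([434.8, 398.1,  15.2]), np.float64(-59.89015197753906))
(array([440.5, 275.3,  32.7]), np.float64(-48.72013854980469))
t 29.25 at [445.3 299.9 397.1] rpy [ 1.7997e+02 -2.0000e-02  9.6550e+01] F [1.1 0.1 0.7] op 45.2
rot z first (deg): -9.95
then shift mm: 95.8 18.7 97.1
```

Emit:
apply_moves([
  [0,0,-4.4,0,0,0,0.055],
  [0,0,-4.3,0,0,0,0.055],
  [0,0,0,0.0325,0.0052,0.025,0.055],
  [0,0,0,0.0325,0.0052,0.025,0.055],
  [0,0,0,0.0325,0.0052,0.025,0.055],
])

```text
t: 29.67
eef_pos: [434.6, 399.1, 323.3]
tcp_rot: [3.136, -0.002, 1.836]
ft_force: [0.7, 0.2, -1.0]
opening: 0.578
```

Emit:
apply_moves([
  [0,0,0,0,0,0.02,0.055],
  [0,0,0,0,0,0,0.055],
  [0,0,0,0,0,0,0.055],
])

```text
t: 29.92
eef_pos: [434.4, 398.1, 302.3]
tcp_rot: [3.141, -0.0, 1.839]
ft_force: [1.5, -0.4, 0.5]
opening: 0.58
```

```bash
python3 - <<'E'
from h import *
go(434.8,398.1,212,105.2)
E
```

```text
t 29.92 at [434.4 398.1 302.3] rpy [ 1.7995e+02 -2.0000e-02  1.0536e+02] F [ 1.5 -0.4  0.5] op 55.1
rot z first (deg): 0.16
then shift mm: -0.1 0.4 90.3
```

Descend, grip, lift.

Emit:
apply_moves([
  [0,0,0,0,0.0004,0.03,0.055],
  [0,0,0,0,0,0.03,0.055],
  [0,0,0,0,0,0.02,0.055],
  [0,0,0,0,0,0.01,0.055],
  [0,0,0,0,0,0,0.055],
])

```text
t: 30.33
eef_pos: [434.0, 398.9, 212.2]
tcp_rot: [3.141, -0.001, 1.841]
ft_force: [-11.7, 16.6, -6.5]
opening: 0.58
```

Emit:
apply_moves([
  [0,0,0,0,0,0,0.0],
  [0,0,0,0,0,0,0.0],
  [0,0,0,0,0,0,0.0],
  [0,0,0,0,0,0,0.0],
  [0,0,0,0,0,0,0.0],
])

```text
t: 30.75
eef_pos: [434.0, 398.8, 213.2]
tcp_rot: [3.141, -0.001, 1.841]
ft_force: [-12.0, 16.3, -7.5]
opening: 0.296
```

Emit:
apply_moves([
  [0,0,0,0,0,0,0.0],
  [0,0,0,0,0,0,0.0],
  [0,0,0,0,0,0,0.0],
])

```text
t: 31.0
eef_pos: [434.0, 398.8, 213.2]
tcp_rot: [3.141, -0.001, 1.841]
ft_force: [-12.2, 15.9, -6.2]
opening: 0.292
```

Emit:
apply_moves([
  [0,0,0,0,0,-0.005,0.0],
  [0,0,0,0,0,-0.015,0.0],
  [0,0,0,0,0,-0.03,0.0],
  [0,0,0,0,0,-0.04,0.0],
  [0,0,0,0,0,-0.04,0.0],
])

```text
t: 31.42
eef_pos: [434.9, 397.0, 344.9]
tcp_rot: [3.14, -0.001, 1.837]
ft_force: [2.0, 0.6, -1.9]
opening: 0.295
```

```bash
python3 - <<'E'
from h import *
go(*fx(27,0),655,5.85)
E
```

```text
t 31.42 at [434.9 397.  344.9] rpy [ 1.7991e+02 -3.0000e-02  1.0526e+02] F [ 2.   0.6 -1.9] op 28.0
rot z first (deg): 99.41
then shift mm: 3.3 691.7 -310.1
```

Emit:
apply_moves([
  [0,0,0,0,0,-0.039,0.0],
  [0,0,0,0,0,-0.039,0.0],
  [0,0,0,0,0,-0.039,0.0],
  [0,0,0,0,0,-0.039,0.0],
  [0,0,0,0,0,-0.039,0.0],
])

```text
t: 31.83
eef_pos: [433.7, 396.0, 541.3]
tcp_rot: [3.138, -0.001, 1.837]
ft_force: [1.3, 0.7, -2.2]
opening: 0.291
```

Emit:
apply_moves([
  [0,0,0,0,0,-0.039,0.0],
  [0,0,0,0,0,-0.039,0.0],
  [0,0,0,0,0,-0.035,0.0],
  [0,0,0,-0.02,-0.004,0,0.0],
  [0,0,0,-0.039,-0.0076,0,0.0],
])

```text
t: 32.25
eef_pos: [437.3, 337.4, 653.1]
tcp_rot: [3.135, -0.002, 1.84]
ft_force: [1.9, -0.5, -2.6]
opening: 0.295
```

Emit:
apply_moves([
  [0,0,0,-0.039,-0.0076,0,0.0],
  [0,0,0,-0.039,-0.0076,0,0.0],
  [0,0,0,-0.039,-0.0076,0,0.0],
  [0,0,0,-0.021,-0.004,0,0.0],
  [0,0,6.7,0,0,0,0.0],
])

```text
t: 32.67
eef_pos: [448.0, 193.2, 652.2]
tcp_rot: [3.137, 0.0, 1.72]
ft_force: [0.1, 0.7, -2.7]
opening: 0.292
```

Emit:
apply_moves([
  [0,0,6.7,0,0,0,0.0],
  [0,0,6.7,0,0,0,0.0],
  [0,0,6.7,0,0,0,0.0],
  [0,0,6.7,0,0,0,0.0],
  [0,0,6.7,0,0,0,0.0],
])

```text
t: 33.08
eef_pos: [448.0, 196.4, 651.7]
tcp_rot: [3.139, -0.002, 1.13]
ft_force: [-0.1, 0.3, -2.6]
opening: 0.291
```

Emit:
apply_moves([
  [0,0,6.7,0,0,0,0.0],
  [0,0,6.7,0,0,0,0.0],
  [0,0,6.7,0,0,0,0.0],
  [0,0,6.7,0,0,0,0.0],
  [0,0,6.7,0,0,0,0.0],
])

```text
t: 33.5
eef_pos: [448.0, 196.4, 651.7]
tcp_rot: [3.141, -0.003, 0.545]
ft_force: [-0.5, -0.4, -2.3]
opening: 0.297
```

Emit:
apply_moves([
  [0,0,6.7,0,0,0,0.0],
  [0,0,6.7,0,0,0,0.0],
  [0,0,6.7,0,0,0,0.0],
  [0,0,5.6,0,0,0,0.0],
  [0,0,0,0,0,0,0.0],
])

```text
t: 33.92
eef_pos: [448.2, 196.5, 651.5]
tcp_rot: [-3.141, -0.003, 0.098]
ft_force: [0.2, 0.4, -1.7]
opening: 0.294
```

```bash
python3 - <<'E'
from h import *
go(*fx(27,0),655,5.85)
E
```

```text
t 33.92 at [448.2 196.5 651.5] rpy [-179.97   -0.19    5.62] F [ 0.2  0.4 -1.7] op 27.9
rot z first (deg): -0.23
then shift mm: 10.5 490.9 -3.5
```

Emit:
apply_moves([
  [0,0,-0.2,0.0008,0.025,0,0.0],
  [0,0,0,0.0008,0.039,0,0.0],
  [0,0,0,0.0008,0.039,0,0.0],
  [0,0,0,0.0008,0.039,0,0.0],
  [0,0,0,0.0008,0.039,0,0.0],
])

```text
t: 34.33
eef_pos: [471.4, 16.3, 650.9]
tcp_rot: [3.141, -0.003, 0.111]
ft_force: [1.5, -0.1, -1.7]
opening: 0.294
```

Emit:
apply_moves([
  [0,0,0,0.0008,0.039,0,0.0],
  [0,0,0,0.0008,0.039,0,0.0],
  [0,0,0,0.0008,0.039,0,0.0],
  [0,0,0,0.0008,0.039,0,0.0],
  [0,0,0,0.0008,0.039,0,0.0],
])

```text
t: 34.75
eef_pos: [496.2, -177.1, 651.0]
tcp_rot: [3.14, -0.002, 0.11]
ft_force: [1.1, 0.2, -2.8]
opening: 0.293
```

Emit:
apply_moves([
  [0,0,0,0.0008,0.039,0,0.0],
  [0,0,0,0.0008,0.039,0,0.0],
  [0,0,0,0.0008,0.034,0,0.0],
  [0,0,0,0,0,0.03,0.0],
  [0,0,0,0,0,0.038,0.0],
])

```text
t: 35.17
eef_pos: [510.9, -288.2, 583.5]
tcp_rot: [3.137, -0.005, 0.108]
ft_force: [1.0, 0.3, -3.4]
opening: 0.291
```

Emit:
apply_moves([
  [0,0,0,0,0,0.038,0.0],
  [0,0,0,0,0,0.038,0.0],
  [0,0,0,0,0,0.038,0.0],
  [0,0,0,0,0,0.038,0.0],
  [0,0,0,0,0,0.038,0.0],
])

```text
t: 35.58
eef_pos: [511.5, -286.4, 391.4]
tcp_rot: [3.14, -0.002, 0.11]
ft_force: [1.0, -1.3, -2.6]
opening: 0.29
```

Emit:
apply_moves([
  [0,0,0,0,0,0.038,0.0],
  [0,0,0,0,0,0.03,0.0],
  [0,0,0,0,0,0.015,0.0],
  [0,0,0,0,0,0,0.0],
  [0,0,0,0,0,0,0.0],
])

```text
t: 36.0
eef_pos: [512.4, -286.8, 309.1]
tcp_rot: [3.141, -0.001, 0.109]
ft_force: [-0.0, 0.2, -1.7]
opening: 0.298
```

```bash
python3 - <<'E'
from h import *
go(*fx(27,0),224.5,5.85)
E
```

```text
t 36.0 at [ 512.4 -286.8  309.1] rpy [ 1.7998e+02 -3.0000e-02  6.2400e+00] F [-0.   0.2 -1.7] op 28.3
rot z first (deg): 0.39
then shift mm: -4.1 3.5 84.6
```

Emit:
apply_moves([
  [0,0,0.39,-0.0041,0.0035,0.01,0.0],
  [0,0,0,0,0,0.025,0.0],
  [0,0,0,0,0,0.025,0.0],
  [0,0,0,0,0,0.015,0.0],
  [0,0,0,0,0,0,0.0],
])

```text
t: 36.42
eef_pos: [508.3, -290.4, 231.4]
tcp_rot: [-3.14, 0.001, 0.101]
ft_force: [-0.3, 0.5, -1.8]
opening: 0.291
```

Emit:
apply_moves([
  [0,0,0,0,0,0.003,0.0],
  [0,0,0,0,0,0.003,0.0],
  [0,0,0,0,0,0.001,0.0],
  [0,0,0,0,0,0,0.0],
  [0,0,0,0,0,0,0.0],
])

```text
t: 36.83
eef_pos: [508.9, -290.2, 226.5]
tcp_rot: [3.141, -0.001, 0.101]
ft_force: [-0.4, -0.8, -2.8]
opening: 0.292
```

```bash
python3 - <<'E'
from h import *
go(*fx(27,0),224.5,5.85)
E
```

```text
t 36.83 at [ 508.9 -290.2  226.5] rpy [ 1.7996e+02 -5.0000e-02  5.7900e+00] F [-0.4 -0.8 -2.8] op 27.8
rot z first (deg): -0.06
then shift mm: -0.3 0.5 2.0
```

Emit:
apply_moves([
  [0,0,0,0,0,0.001,0.0],
  [0,0,0,0,0,0.0005,0.0],
  [0,0,0,0,0,0,0.0],
  [0,0,0,0,0,0,0.0],
])

```text
t: 37.17
eef_pos: [508.9, -290.2, 225.1]
tcp_rot: [3.141, -0.001, 0.101]
ft_force: [-1.8, 0.5, 5.6]
opening: 0.292
```

Emit:
apply_moves([
  [0,0,0,0,0,0.0007,0.0],
  [0,0,0,0,0,0,0.0],
  [0,0,0,0,0,0,0.0],
])

```text
t: 37.42
eef_pos: [508.8, -290.1, 225.1]
tcp_rot: [3.141, -0.001, 0.101]
ft_force: [-3.6, 2.7, 14.8]
opening: 0.295
```

Emit:
apply_moves([
  [0,0,0,0,0,0,0.045],
  [0,0,0,0,0,0,0.045],
  [0,0,0,0,0,0,0.045],
  [0,0,0,0,0,-0.005,0.045],
  [0,0,0,0,0,-0.03,0.045],
])

```text
t: 37.83
eef_pos: [508.2, -289.8, 255.5]
tcp_rot: [-3.137, 0.005, 0.101]
ft_force: [-0.3, -0.9, -0.7]
opening: 0.472
```

Emit:
apply_moves([
  [0,0,0,0,0,-0.039,0.06],
  [0,0,0,0,0,-0.039,0.06],
  [0,0,0,0,0,-0.039,0.06],
  [0,0,0,0,0,-0.039,0.06],
  [0,0,0,0,0,-0.039,0.06],
])

```text
t: 38.25
eef_pos: [508.3, -289.8, 456.0]
tcp_rot: [3.141, -0.0, 0.101]
ft_force: [0.2, -0.4, 0.2]
opening: 0.631
```

Emit:
apply_moves([
  [0,0,0,0,0,-0.039,0.06],
  [0,0,0,0,0,-0.039,0.06],
  [0,0,0,0,0,-0.039,0.06],
  [0,0,0,0,0,-0.039,0.06],
  [0,0,0,0,0,-0.039,0.06],
])

```text
t: 38.67
eef_pos: [508.1, -289.7, 651.1]
tcp_rot: [3.141, -0.0, 0.101]
ft_force: [0.6, 0.1, 0.2]
opening: 0.626
```

Emit:
apply_moves([
  [0,0,0,-0.001,-0.025,0,0.06],
  [0,0,0,-0.0011,-0.039,0,0.06],
  [0,0,0,-0.0011,-0.039,0,0.06],
  [0,0,0,-0.0011,-0.039,0,0.06],
  [0,0,0,-0.0011,-0.039,0,0.06],
])

```text
t: 39.08
eef_pos: [484.2, -109.0, 648.9]
tcp_rot: [-3.142, -0.0, 0.1]
ft_force: [-0.5, 0.3, -0.1]
opening: 0.633
```

Emit:
apply_moves([
  [0,0,0,-0.0011,-0.039,0,0.06],
  [0,0,0,-0.0011,-0.039,0,0.06],
  [0,0,0,-0.0011,-0.039,0,0.06],
  [0,0,0,-0.0011,-0.039,0,0.06],
  [0,0,0,-0.0011,-0.039,0,0.06],
])

```text
t: 39.5
eef_pos: [459.0, 84.5, 649.1]
tcp_rot: [-3.142, -0.001, 0.101]
ft_force: [-0.3, -1.7, -0.2]
opening: 0.63
```

Emit:
apply_moves([
  [0,0,0,-0.0011,-0.039,0,0.06],
  [0,0,0,-0.0011,-0.039,0,0.06],
  [0,0,0,-0.0011,-0.02,0,0.06],
  [0,0,-7,0,0,0,0.07],
  [0,0,-7,0,0,0,0.07],
])

```text
t: 39.92
eef_pos: [446.3, 181.3, 648.8]
tcp_rot: [-3.141, 0.0, 0.353]
ft_force: [-0.5, -0.2, 0.0]
opening: 0.711
```

Emit:
apply_moves([
  [0,0,-7,0,0,0,0.07],
  [0,0,-7,0,0,0,0.07],
  [0,0,-7,0,0,0,0.07],
  [0,0,-7,0,0,0,0.07],
  [0,0,-7,0,0,0,0.07],
])

```text
t: 40.33
eef_pos: [446.6, 180.0, 648.8]
tcp_rot: [-3.142, -0.0, 0.962]
ft_force: [0.0, -0.1, -0.4]
opening: 0.736
```

Emit:
apply_moves([
  [0,0,-7,0,0,0,0.07],
  [0,0,-7,0,0,0,0.07],
  [0,0,-7,0,0,0,0.07],
  [0,0,-7,0,0,0,0.07],
  [0,0,-7,0,0,0,0.07],
])

```text
t: 40.75
eef_pos: [446.6, 179.9, 648.8]
tcp_rot: [-3.142, -0.0, 1.573]
ft_force: [-0.4, 0.4, 0.7]
opening: 0.734
```

Emit:
apply_moves([
  [0,0,-7,0,0,0,0.07],
  [0,0,-7,0,0,0,0.07],
  [0,0,-7,0,0,0,0.07],
  [0,0,-7,0,0,0,0.07],
  [0,0,-7,0,0,0,0.07],
])

```text
t: 41.17
eef_pos: [446.6, 179.9, 648.9]
tcp_rot: [3.142, -0.0, 2.184]
ft_force: [1.2, -0.2, -0.0]
opening: 0.734
```

Emit:
apply_moves([
  [0,0,-7,0,0,0,0.07],
  [0,0,-7,0,0,0,0.07],
  [0,0,-7,0,0,0,0.07],
  [0,0,-7,0,0,0,0.07],
  [0,0,-7,0,0,0,0.07],
])

```text
t: 41.58
eef_pos: [446.6, 179.9, 648.9]
tcp_rot: [3.141, -0.0, 2.795]
ft_force: [-0.2, 0.7, 0.4]
opening: 0.735
```

Emit:
apply_moves([
  [0,0,-7,0,0,0,0.07],
  [0,0,-7,0,0,0,0.07],
  [0,0,-7,0,0,0,0.07],
  [0,0,-7,0,0,0,0.07],
  [0,0,-7,0,0,0,0.07],
])

```text
t: 42.0
eef_pos: [446.6, 179.9, 648.9]
tcp_rot: [3.142, 0.0, -2.878]
ft_force: [-0.1, -0.1, 0.4]
opening: 0.733
```

```bash
python3 - <<'E'
from h import *
go(440.5,275.3,330,212.7)
print(np.degrees(env.state()['joints']).round(1))
E
```

```text
t 42.0 at [446.6 179.9 648.9] rpy [ 1.8000e+02  1.0000e-02 -1.6487e+02] F [-0.1 -0.1  0.4] op 69.7
rot z first (deg): -17.57
then shift mm: -46.4 83.6 318.9
[ 14.1   6.5  84.3   0.   89.2 -91.1]
```

Emit:
apply_moves([
  [0,0,-6,0,0,0,0.07],
  [0,0,-6,0,0,0,0.07],
  [0,0,-5.57,0,0,0,0.07],
  [0,0,0,-0.0155,0.0279,0,0.07],
  [0,0,0,-0.0155,0.0279,0,0.07],
])

```text
t: 42.42
eef_pos: [443.0, 243.5, 649.2]
tcp_rot: [-3.141, 0.001, -2.579]
ft_force: [0.7, 0.2, 0.9]
opening: 0.739
```

Emit:
apply_moves([
  [0,0,0,-0.0154,0.0278,0.02,0.07],
  [0,0,0,0,0,0.038,0.07],
  [0,0,0,0,0,0.038,0.07],
  [0,0,0,0,0,0.038,0.07],
  [0,0,0,0,0,0.038,0.07],
])

```text
t: 42.83
eef_pos: [440.7, 275.5, 475.4]
tcp_rot: [-3.142, 0.001, -2.576]
ft_force: [0.6, -0.0, -0.1]
opening: 0.737
```

Emit:
apply_moves([
  [0,0,0,0,0,0.038,0.07],
  [0,0,0,0,0,0.038,0.07],
  [0,0,0,0,0,0.038,0.07],
  [0,0,0,0,0,0.03,0.07],
  [0,0,0,0,0,0,0.07],
])

```text
t: 43.25
eef_pos: [440.6, 275.0, 328.1]
tcp_rot: [3.14, -0.008, -2.577]
ft_force: [-0.3, -0.5, -0.3]
opening: 0.74
```

Emit:
apply_moves([
  [0,0,0,0,0,0,0.07],
  [0,0,0,0,0,0,0.07],
])

```text
t: 43.42
eef_pos: [441.8, 275.7, 334.4]
tcp_rot: [-3.141, 0.002, -2.577]
ft_force: [0.6, -0.0, -0.0]
opening: 0.739
```

```bash
python3 - <<'E'
from h import *
go(440.5,275.3,212,212.7)
c=cam('wrist'); crop(c,120,80,520,380,1.8,'w10.png')
r=np.radians(32.7); ex=np.array([np.cos(r),np.sin(r)]); ey=np.array([-ex[1],ex[0]])
print([((w2px(c,[*(np.array([440.5,275.3])+a*ex+b*ey),50])-[120,80])*1.8).round().tolist() for a,b in [(14,20),(14,-20),(-14,-20),(-14,20)]])
E
```

```text
t 43.42 at [441.8 275.7 334.4] rpy [-1.7999e+02  1.1000e-01 -1.4765e+02] F [ 0.6 -0.  -0. ] op 70.3
rot z first (deg): -0.35
then shift mm: 1.3 0.4 122.4
[[416.0, 321.0], [320.0, 322.0], [318.0, 255.0], [417.0, 255.0]]
```

View pics/w10.png

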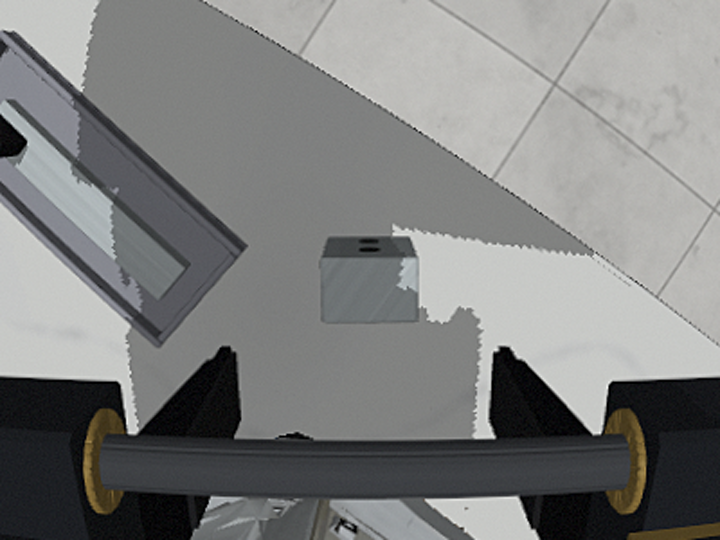

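Emit:
apply_moves([
  [0,0,-0.2,0.0008,0.0003,0.03,0.054],
  [0,0,0,0,0,0.03,0.054],
  [0,0,0,0,0,0.02,0.054],
  [0,0,0,0,0,0.01,0.054],
  [0,0,0,0,0,0,0.054],
])

```text
t: 43.88
eef_pos: [440.7, 275.4, 242.4]
tcp_rot: [3.141, -0.0, -2.574]
ft_force: [-0.4, 0.7, -0.3]
opening: 0.568
```

Emit:
apply_moves([
  [0,0,0,0,0,0.015,0.054],
  [0,0,0,0,0,0.011,0.054],
  [0,0,0,0,0,0.005,0.054],
  [0,0,0,0,0,0,0.054],
])

```text
t: 44.22
eef_pos: [440.7, 275.4, 211.6]
tcp_rot: [3.141, -0.0, -2.574]
ft_force: [-0.5, -0.8, -1.2]
opening: 0.568
```

Emit:
apply_moves([
  [0,0,0,0,0,0,0.0],
  [0,0,0,0,0,0,0.0],
  [0,0,0,0,0,0,0.0],
  [0,0,0,0,0,0,0.0],
  [0,0,0,0,0,0,0.0],
])

```text
t: 44.63
eef_pos: [440.6, 275.4, 212.3]
tcp_rot: [-3.142, 0.001, -2.573]
ft_force: [-1.4, 0.9, 6.3]
opening: 0.422
```

```bash
python3 - <<'E'
from h import *
go(440.5,275.3,212,212.7)
E
```

```text
t 44.63 at [440.6 275.4 212.3] rpy [-1.8000e+02  7.0000e-02 -1.4745e+02] F [-1.4  0.9  6.3] op 40.2
rot z first (deg): -0.15
then shift mm: 0.2 -0.0 0.3
```

Emit:
apply_moves([
  [0,0,0,0,0,-0.005,0.0],
  [0,0,0,0,0,-0.015,0.0],
  [0,0,0,0,0,-0.03,0.0],
  [0,0,0,0,0,-0.04,0.0],
  [0,0,0,0,0,-0.04,0.0],
])

```text
t: 45.05
eef_pos: [440.2, 275.1, 342.9]
tcp_rot: [3.141, -0.002, -2.574]
ft_force: [1.4, 0.1, -2.0]
opening: 0.417
```

Emit:
apply_moves([
  [0,0,0,0,0,-0.04,0.0],
  [0,0,0,0,0,-0.04,0.0],
  [0,0,0,0,0,-0.04,0.0],
  [0,0,0,0,0,-0.04,0.0],
  [0,0,0,0,0,-0.04,0.0],
])

```text
t: 45.47
eef_pos: [439.6, 274.8, 544.1]
tcp_rot: [-3.142, -0.0, -2.574]
ft_force: [1.0, 0.8, -2.3]
opening: 0.418
```

Emit:
apply_moves([
  [0,0,0,0,0,-0.04,0.0],
  [0,0,0,0,0,-0.04,0.0],
  [0,0,0,0.0148,-0.0281,-0.02,0.0],
  [0,0,0,0.0148,-0.0281,-0.01,0.0],
  [0,0,0,0.0148,-0.0281,0,0.0],
])

```text
t: 45.88
eef_pos: [447.4, 179.3, 654.2]
tcp_rot: [-3.14, 0.003, -2.572]
ft_force: [0.6, -0.5, -2.7]
opening: 0.423
```

Emit:
apply_moves([
  [0,0,6.9,0,0,0,0.0],
  [0,0,6.9,0,0,0,0.0],
  [0,0,6.9,0,0,0,0.0],
  [0,0,6.9,0,0,0,0.0],
  [0,0,6.9,0,0,0,0.0],
])

```text
t: 46.3
eef_pos: [448.1, 180.1, 651.7]
tcp_rot: [-3.141, -0.001, 3.101]
ft_force: [0.1, -0.4, -2.5]
opening: 0.42
```

Emit:
apply_moves([
  [0,0,6.9,0,0,0,0.0],
  [0,0,6.9,0,0,0,0.0],
  [0,0,6.9,0,0,0,0.0],
  [0,0,6.9,0,0,0,0.0],
  [0,0,6.9,0,0,0,0.0],
])

```text
t: 46.72
eef_pos: [448.1, 180.2, 651.6]
tcp_rot: [-3.141, -0.0, 2.499]
ft_force: [-0.3, 0.7, -2.8]
opening: 0.416
```

Emit:
apply_moves([
  [0,0,6.9,0,0,0,0.0],
  [0,0,6.9,0,0,0,0.0],
  [0,0,6.9,0,0,0,0.0],
  [0,0,6.9,0,0,0,0.0],
  [0,0,6.9,0,0,0,0.0],
])

```text
t: 47.13
eef_pos: [448.1, 180.2, 651.6]
tcp_rot: [-3.141, -0.0, 1.897]
ft_force: [-0.0, -0.2, -2.6]
opening: 0.421
```

Emit:
apply_moves([
  [0,0,6.9,0,0,0,0.0],
  [0,0,6.3,0,0,0,0.0],
  [0,0,0,0,0,0,0.0],
  [0,0,0,0,0,0,0.0],
])

```text
t: 47.47
eef_pos: [448.2, 180.2, 651.7]
tcp_rot: [-3.141, 0.0, 1.676]
ft_force: [0.9, 0.1, -1.5]
opening: 0.422
```

```bash
python3 - <<'E'
from h import *
go(*fx(27,55),655,95.85)
E
```

```text
t 47.47 at [448.2 180.2 651.7] rpy [-179.98    0.     96.05] F [ 0.9  0.1 -1.5] op 40.1
rot z first (deg): 0.2
then shift mm: -419.7 12.1 -3.3
```

Emit:
apply_moves([
  [0,0,0.2,-0.025,0.001,0,0.0],
  [0,0,0,-0.038,0.001,0,0.0],
  [0,0,0,-0.038,0.001,0,0.0],
  [0,0,0,-0.038,0.001,0,0.0],
  [0,0,0,-0.038,0.001,0,0.0],
])

```text
t: 47.88
eef_pos: [470.5, 3.1, 651.8]
tcp_rot: [3.141, -0.0, 1.674]
ft_force: [0.8, 1.2, -2.6]
opening: 0.419
```

Emit:
apply_moves([
  [0,0,0,-0.038,0.001,0,0.0],
  [0,0,0,-0.038,0.001,0,0.0],
  [0,0,0,-0.038,0.001,0,0.0],
  [0,0,0,-0.038,0.001,0,0.0],
  [0,0,0,-0.038,0.001,0,0.0],
])

```text
t: 48.3
eef_pos: [494.2, -185.8, 651.7]
tcp_rot: [-3.142, -0.0, 1.674]
ft_force: [1.3, 0.3, -2.1]
opening: 0.423
```

Emit:
apply_moves([
  [0,0,0,-0.038,0.001,0,0.0],
  [0,0,0,-0.015,0.001,0.02,0.0],
  [0,0,0,0,0,0.038,0.0],
  [0,0,0,0,0,0.038,0.0],
  [0,0,0,0,0,0.038,0.0],
])

```text
t: 48.72
eef_pos: [501.3, -236.7, 516.0]
tcp_rot: [3.141, 0.0, 1.673]
ft_force: [0.1, -0.5, -2.5]
opening: 0.417
```

Emit:
apply_moves([
  [0,0,0,0,0,0.038,0.0],
  [0,0,0,0,0,0.038,0.0],
  [0,0,0,0,0,0.038,0.0],
  [0,0,0,0,0,0.038,0.0],
  [0,0,0,0,0,0.03,0.0],
])

```text
t: 49.13
eef_pos: [501.3, -236.1, 333.1]
tcp_rot: [-3.14, -0.001, 1.674]
ft_force: [0.1, -0.5, -2.9]
opening: 0.42
```

Emit:
apply_moves([
  [0,0,0,0,0,0.02,0.0],
  [0,0,0,0,0,0.01,0.0],
  [0,0,0,0,0,0,0.0],
  [0,0,0,0,0,0,0.0],
])

```text
t: 49.47
eef_pos: [502.1, -236.6, 306.2]
tcp_rot: [3.141, 0.0, 1.671]
ft_force: [0.8, 0.1, -1.7]
opening: 0.42
```

```bash
python3 - <<'E'
from h import *
go(*fx(27,55),224.5,95.85)
E
```

```text
t 49.47 at [ 502.1 -236.6  306.2] rpy [1.7999e+02 1.0000e-02 9.5750e+01] F [ 0.8  0.1 -1.7] op 39.9
rot z first (deg): -0.1
then shift mm: 0.5 1.0 81.7
```

Emit:
apply_moves([
  [0,0,0,0.0005,0.001,0.01,0.0],
  [0,0,0,0,0,0.025,0.0],
  [0,0,0,0,0,0.025,0.0],
  [0,0,0,0,0,0.013,0.0],
  [0,0,0,0,0,0.003,0.0],
])

```text
t: 49.88
eef_pos: [502.7, -235.7, 228.3]
tcp_rot: [-3.14, -0.001, 1.67]
ft_force: [0.0, -0.8, -1.3]
opening: 0.419
```

Emit:
apply_moves([
  [0,0,0,0,0,0.002,0.0],
  [0,0,0,0,0,0.001,0.0],
  [0,0,0,0,0,0,0.0],
  [0,0,0,0,0,0,0.0],
])

```text
t: 50.22
eef_pos: [503.0, -235.9, 227.6]
tcp_rot: [3.14, 0.001, 1.67]
ft_force: [0.3, 0.2, -2.0]
opening: 0.419
```

```bash
python3 - <<'E'
from h import *
go(*fx(27,55),224.5,95.85)
E
```

```text
t 50.22 at [ 503.  -235.9  227.6] rpy [1.7992e+02 6.0000e-02 9.5660e+01] F [ 0.3  0.2 -2. ] op 39.8
rot z first (deg): -0.19
then shift mm: -0.1 0.0 3.1
```

Emit:
apply_moves([
  [0,0,0,0,0,0.0015,0.0],
  [0,0,0,0,0,0.001,0.0],
  [0,0,0,0,0,0,0.0],
  [0,0,0,0,0,0,0.0],
])

```text
t: 50.55
eef_pos: [502.9, -235.9, 224.3]
tcp_rot: [3.141, 0.0, 1.669]
ft_force: [0.8, -0.3, 0.4]
opening: 0.42
```

Emit:
apply_moves([
  [0,0,0,0,0,0.001,0.0],
  [0,0,0,0,0,0,0.0],
  [0,0,0,0,0,0,0.0],
])

```text
t: 50.8
eef_pos: [502.8, -235.8, 224.3]
tcp_rot: [3.141, 0.001, 1.669]
ft_force: [-3.3, 2.3, 15.1]
opening: 0.418
```

Emit:
apply_moves([
  [0,0,0,0,0,0,0.054],
  [0,0,0,0,0,0,0.054],
  [0,0,0,0,0,0,0.054],
  [0,0,0,0,0,-0.005,0.054],
  [0,0,0,0,0,-0.03,0.054],
])

```text
t: 51.22
eef_pos: [502.2, -235.6, 255.2]
tcp_rot: [-3.136, -0.004, 1.669]
ft_force: [-0.8, 0.7, 0.5]
opening: 0.566
```

Emit:
apply_moves([
  [0,0,0,0,0,-0.035,0.026],
  [0,0,0,0,0,-0.035,0.026],
  [0,0,6.9,0,0,0,0.026],
  [0,0,6.9,0,0,0,0.026],
  [0,0,6.9,0,0,0,0.026],
])

```text
t: 51.63
eef_pos: [502.7, -235.8, 329.2]
tcp_rot: [3.14, 0.0, 1.302]
ft_force: [0.3, 0.4, -0.1]
opening: 0.293
```

Emit:
apply_moves([
  [0,0,6.9,0,0,0,0.026],
  [0,0,6.9,0,0,0,0.026],
  [0,0,6.9,0,0,0,0.026],
  [0,0,6.9,0,0,0,0.026],
  [0,0,6.9,0,0,0,0.026],
])

```text
t: 52.05
eef_pos: [502.7, -235.8, 328.3]
tcp_rot: [-3.141, -0.0, 0.7]
ft_force: [0.1, 0.2, 0.8]
opening: 0.276
```

Emit:
apply_moves([
  [0,0,6.9,0,0,0,0.026],
  [0,0,6.9,0,0,0,0.026],
  [0,0,6.9,0,0,0,0.026],
  [0,0,6.9,0,0,0,0.026],
  [0,0,7,0,0,0,0.026],
])

```text
t: 52.47
eef_pos: [502.8, -235.8, 328.3]
tcp_rot: [-3.141, 0.0, 0.096]
ft_force: [-0.2, -0.1, -0.3]
opening: 0.273
```

```bash
python3 - <<'E'
from h import *
go(*fx(-37.4,-0.5),224,5.85)
E
```

```text
t 52.47 at [ 502.8 -235.8  328.3] rpy [-179.99    0.      5.51] F [-0.2 -0.1 -0.3] op 26.0
rot z first (deg): -0.34
then shift mm: -64.1 55.7 104.3
```

Emit:
apply_moves([
  [0,0,-0.1,-0.0214,0.0186,0.015,0.026],
  [0,0,0,-0.0214,0.0186,0.015,0.026],
  [0,0,0,-0.0213,0.0185,0.015,0.026],
  [0,0,0,0,0,0,0.026],
  [0,0,0,0,0,0,0.026],
])

```text
t: 52.88
eef_pos: [444.1, -298.7, 282.7]
tcp_rot: [-3.14, 0.001, 0.101]
ft_force: [0.8, -0.3, 0.8]
opening: 0.275
```

```bash
python3 - <<'E'
from h import *
go(*fx(-37.4,-0.5),224,5.85)
c=cam('wrist'); crop(c,150,50,490,400,1.7,'w11.png')
print([((w2px(c,[*fx(a,b),58])-[150,50])*1.7).round().tolist() for a in (-50.4,-24.4) for b in (-5.5,4.5)])
for n,x,y in (('b0',28,-55),('b1',27,0),('b2',27,55)): print(n,[((w2px(c,[*fx(x+a,y+b),62])-[150,50])*1.7).round().tolist() for a,b in((20,14),(20,-14),(-20,-14),(-20,14))])
E
```

```text
t 52.88 at [ 444.1 -298.7  282.7] rpy [-1.7994e+02  5.0000e-02  5.8100e+00] F [ 0.8 -0.3  0.8] op 26.1
rot z first (deg): -0.04
then shift mm: 0.6 -0.8 58.7
[[305.0, 414.0], [277.0, 414.0], [306.0, 343.0], [276.0, 343.0]]
b0 [[418.0, 127.0], [501.0, 132.0], [497.0, 252.0], [415.0, 251.0]]
b1 [[244.0, 128.0], [333.0, 128.0], [333.0, 253.0], [246.0, 253.0]]
b2 [[78.0, 136.0], [160.0, 131.0], [163.0, 254.0], [82.0, 256.0]]
```

View pics/w11.png

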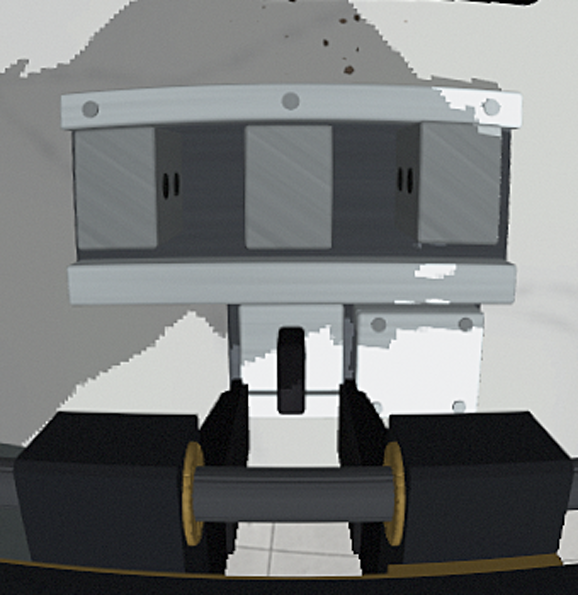

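Emit:
apply_moves([
  [0,0,0,0.0006,-0.0006,0.01,0.026],
  [0,0,0,0,0,0.02,0.026],
  [0,0,0,0,0,0.02,0.026],
  [0,0,0,0,0,0.008,0.026],
  [0,0,0,0,0,0,0.026],
])

```text
t: 53.35
eef_pos: [445.7, -296.4, 223.6]
tcp_rot: [-3.14, 0.002, 0.105]
ft_force: [-0.0, -0.7, -0.6]
opening: 0.277
```

Emit:
apply_moves([
  [0,0,0,0,0,0,0.0],
  [0,0,0,0,0,0,0.0],
  [0,0,0,0,0,0,0.0],
  [0,0,0,0,0,0,0.0],
  [0,0,0,0,0,0,0.0],
])

```text
t: 53.77
eef_pos: [445.5, -297.3, 226.0]
tcp_rot: [3.14, -0.001, 0.104]
ft_force: [1.3, 1.6, 7.2]
opening: 0.1
```

Emit:
apply_moves([
  [0,0,0,0.002,0,0,0.0],
  [0,0,0,0.002,0,0,0.0],
  [0,0,0,0.002,0,0,0.0],
  [0,0,0,0.002,0,0,0.0],
  [0,0,0,0,0,0,0.0],
])

```text
t: 54.18
eef_pos: [453.4, -296.5, 226.0]
tcp_rot: [3.141, -0.001, 0.104]
ft_force: [-1.5, 1.0, 7.5]
opening: 0.102
```

Emit:
apply_moves([
  [0,0,0,0.001,0,-0.0004,0.0],
  [0,0,0,0.001,0,0,0.0],
  [0,0,0,0.001,0,0,0.0],
  [0,0,0,0,0,0,0.0],
])

```text
t: 54.52
eef_pos: [456.2, -296.3, 226.0]
tcp_rot: [3.141, -0.0, 0.104]
ft_force: [-4.1, -1.9, 6.0]
opening: 0.108
```

Emit:
apply_moves([
  [0,0,0,0.001,0,0,0.0],
  [0,0,0,0,0,0,0.0],
  [0,0,0,0,0,0,0.0],
])

```text
t: 54.77
eef_pos: [457.1, -296.2, 226.0]
tcp_rot: [3.141, -0.0, 0.104]
ft_force: [-4.1, -2.4, 5.8]
opening: 0.104
```

Emit:
apply_moves([
  [0,0,0,0.001,0,0,0.0],
  [0,0,0,0,0,0,0.0],
  [0,0,0,0,0,0,0.0],
])

```text
t: 55.02
eef_pos: [458.0, -296.1, 226.0]
tcp_rot: [3.141, 0.0, 0.104]
ft_force: [-4.8, -2.9, 7.1]
opening: 0.104
```

Emit:
apply_moves([
  [0,0,0,0.0007,0,0,0.0],
  [0,0,0,0,0,0,0.0],
  [0,0,0,0,0,0,0.0],
])

```text
t: 55.27
eef_pos: [458.6, -296.0, 226.0]
tcp_rot: [3.141, 0.0, 0.104]
ft_force: [-7.3, -3.8, 7.8]
opening: 0.103
```

Emit:
apply_moves([
  [0,0,0,0.0005,0,0,0.0],
  [0,0,0,0,0,0,0.0],
  [0,0,0,0,0,0,0.0],
])

```text
t: 55.52
eef_pos: [458.8, -296.1, 226.0]
tcp_rot: [-3.142, 0.001, 0.104]
ft_force: [-9.8, -4.7, 8.4]
opening: 0.105
```

Emit:
apply_moves([
  [0,0,0,0.0005,0,0,0.0],
  [0,0,0,0,0,0,0.0],
  [0,0,0,0,0,0,0.0],
])

```text
t: 55.77
eef_pos: [459.0, -296.1, 226.0]
tcp_rot: [-3.141, 0.002, 0.104]
ft_force: [-13.0, -6.3, 10.4]
opening: 0.103
```

Emit:
apply_moves([
  [0,0,0,0.0004,0,0,0.0],
  [0,0,0,0,0,0,0.0],
  [0,0,0,0,0,0,0.0],
])

```text
t: 56.02
eef_pos: [459.1, -296.1, 226.0]
tcp_rot: [-3.141, 0.003, 0.104]
ft_force: [-15.4, -7.3, 10.8]
opening: 0.102
```

Emit:
apply_moves([
  [0,0,0,0,0,0,0.026],
  [0,0,0,0,0,0,0.026],
  [0,0,0,0,0,0,0.026],
  [0,0,0,0,0,-0.005,0.026],
  [0,0,0,0,0,-0.03,0.026],
])

```text
t: 56.43
eef_pos: [460.0, -295.1, 257.7]
tcp_rot: [-3.137, 0.004, 0.104]
ft_force: [-0.4, 0.5, -1.0]
opening: 0.273
```

Emit:
apply_moves([
  [0,0,0,0,0,-0.035,0.026],
  [0,0,0,-0.01,0,-0.035,0.026],
  [0,0,0,-0.01,0,-0.02,0.026],
  [0,0,0,0,0,0,0.026],
  [0,0,0,0,0,0,0.026],
])

```text
t: 56.85
eef_pos: [440.2, -297.5, 351.6]
tcp_rot: [3.14, -0.002, 0.104]
ft_force: [-0.1, 0.7, -0.6]
opening: 0.272
```

```bash
python3 - <<'E'
from h import *
go(445,-297,330,5.85)
c=cam('wrist'); a=crop(c,180,60,460,330,1.4,'x.png')
t=cam('top'); b=crop(t,200,225,330,310,3,'y.png'); print('tray',tray(t))
s=cam('scene'); d=crop(s,335,280,455,380,3,'z.png')
e=crop(s,220,230,300,280,4,'q.png')
H=600; cv=np.zeros((H,800,3),np.uint8)
for im,x,y in((a,0,0),(b,0,345),(d,400,0),(e,400,310)):
    h,w=im.shape[:2]; h=min(h,H-y); w=min(w,800-x); cv[y:y+h,x:x+w]=im[:h,:w]
cv2.imwrite('pics/final.png',cv[:,:,::-1])
P=lambda u,v:px2w(c,u,v,30)
E
```

```text
t 56.85 at [ 440.2 -297.5  351.6] rpy [ 1.7991e+02 -1.0000e-01  5.9300e+00] F [-0.1  0.7 -0.6] op 25.8
rot z first (deg): 0.08
then shift mm: 4.8 -0.0 21.6
tray ((478.01947021484375, 135.1990966796875), (166.43492126464844, 65.93202209472656), 79.16109466552734)
```

View pics/final.png

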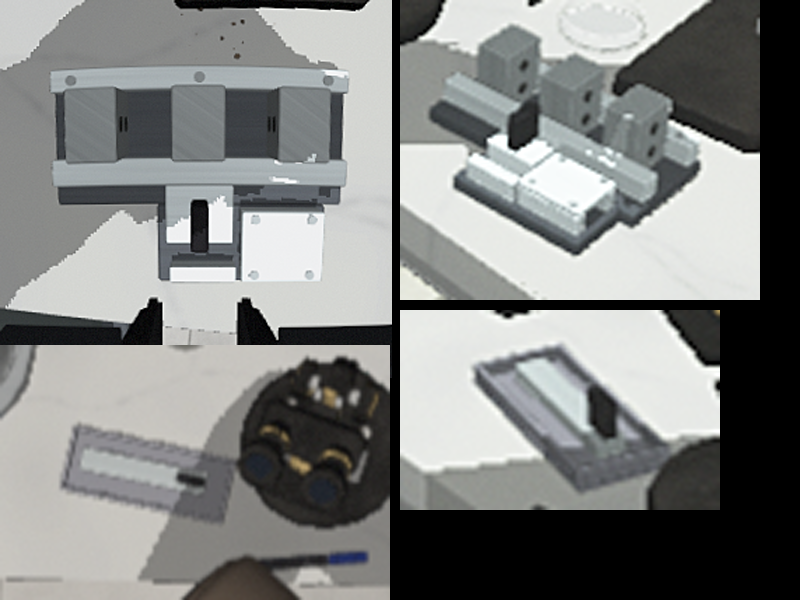

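```bash
python3 -c "
from cell import env
print(env.job_done())"
```

```text
the job is handed in; nothing more can be done
None
```

The job is done and handed in at about 57 s of the 210 s allowed, with the arm clear of everything; no verdict was reported.

- **Lock slide:** I drew it 121 mm straight out of the guide, with about 8 N sensed at most. It now lies flat in the tray, fin up, and the last pictures show it inside the tray walls.
- **Blocks:** I slid the jaw open about 24 mm. All three steel blocks were present, and they stand upright on the bed at about -55, 0 and +55 mm along the jaws. Their drilled faces look along the jaws.
- **Jaw:** I pushed it up until it stopped against the blocks. The force rose to about 15 N with almost no further travel, and the distances put the gap at about 40 mm, the width of a block. The final picture shows no visible gap.

**What did not go perfectly or did not agree:**
- While I picked up the second block, the wrist sensed about 20 N. I took this to be the gripper body brushing the shaker, though I did not confirm it. It is below the 40 N limit, and the force vanished on lifting.
- The top camera placed the tray about 12 mm from where it was first measured, so it probably got knocked or pushed slightly. The slide is still properly inside it.
- I never reached for the petri dish, the sample jar, or the orange and purple look-alikes, but I did not measure them again at the end.

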